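# Weigh a gas sample cylinder on the hanging spring balance

## Task

Weigh the sample cylinder that has the red handwheel: gently hang it upright by its wire loop in the hook of the spring balance, easing its weight onto the spring so gradually that the hook never bounces and is never pulled to its stop, and let go of it. When it hangs still, slide the orange-finned marker on the yellow rule level with the balance's red pointer to mark the reading, and leave the cylinder hanging, nothing else on the bench disturbed.

Things in the scene. Friction and masses are not known exactly. Their poses are not given: they have to be found in the camera images.
- red_cylinder: steel sample cylinder, red band and handwheel, 0.2 to 0.5 kg (not known). Origin: its flat underside, z up. Body 38 mm in diameter to 88 mm, shoulder to 101, brass valve block (22 in x, 26 in y) to 113; over it a 5 mm wire loop in its y-z plane, 18 mm wide inside, arched top at 153 mm inside, 158 overall. Handwheel, 29 mm wide, 28 mm out on its +x side. Stands on the bench.
- red_cylinder_loop (a point): centre of the wire at the top of the red cylinder's loop, 155.5 mm above its underside, on its axis; axes as the cylinder's (the wire runs along y here).
- green_cylinder: a second cylinder of the same shape with green band and wheel; to be left alone. Origin at its underside.
- stand: fixed stand of the spring balance. Origin on the bench right below the hook; -x, where the hook opens, roughly faces the robot. Grey base 14 mm thick, x -45 to 120, y -40 to 170 mm; steel upright at x 85; white balance tube 28 mm thick above the hook, heights 329 to 500 mm; yellow rule upright at y +120, 30 mm wide, 395 high.
- hook_seat (a point): where the loop's wire centre rests in the hook; moves with the hook, axes as the stand's; 265 mm high unloaded. The hook is a J of 5 mm wire in the stand's x-z plane: its point is 14 mm to -x, topping out 15 mm above this seat; the shank closes it 41 mm above, its back is 14 mm to +x. A loop goes in from -x over the point, then down, its wire along the stand's y.
- hook (a joint): how far the hook is drawn down (m): 0 unloaded, stop at 0.085. The spring gives 65 N/m, lightly damped (it bounces if the load is let go suddenly).
- pointer (a point): tip of the red pointer arm, which is fixed to the hook rod and moves down with it: 95 mm to the stand's +y side of the hook line, 50 mm above the hook seat. It points at the rule's near edge.
- marker_index (a point): tip of the marker's index, at the middle of its height, at the rule's edge facing the pointer. Level with the pointer tip = reading marked.
- marker_fin (a point): grip point of the marker: in the middle of the orange fin's height, a plate 10 mm thick (stand's y), 24 mm high, that stands out 64 mm from the rule to the stand's -x side; this point is 44 mm out, 120 mm to the stand's +y side of the hook line and at the height of the index.
- marker (a joint): marker's way down the upright rule (m): 0 level with the unloaded pointer, negative above it; from -0.03 to 0.1. It stays by friction, about 2.5 N to slide.
- red_bottle: reagent bottle with blue cap, 68 mm wide, 150 mm high, a bystander. Origin at its underside.
- beaker: glass beaker 68 mm wide, 90 mm high, a bystander. Origin at its underside.
- check_weight: brass weight 32 mm wide, 47 mm high, a bystander. Origin at its underside.
- spanner: spanner 160 mm long lying flat on the bench, a bystander.
- dishes: stack of two culture dishes 92 mm wide, 32 mm high, a bystander. Origin at its underside.
- wide_bottle: white-capped wide-mouth bottle 74 mm wide, 150 mm high, a bystander. Origin at its underside.
- pipette_filler: white and red pistol-shaped pipette filler lying on the bench, about 190 mm long, 36 mm high, a bystander.
There are look-alikes about, which are no part of the job. Leave any pink or purple look-alike of the red_cylinder alone.

How it is judged:
On the way, in this order (a step that is already met when the one before it is completed fails the run):
1. the red cylinder hangs by its loop in the hook, let go by the robot, and has come to rest (distance between red_cylinder_loop and hook_seat below 0.008 m and value of joint hook above 0.02 m and velocity of joint hook between -0.01 and 0.01 m/s and linear speed of red_cylinder below 0.04 m/s and contact force between red_cylinder and the arm below 0.05 N and contact force between red_cylinder and the fingers below 0.05 N), for 0.5 s.
2. after that, the marker is brought level with the pointer, within 3.5 mm (z of marker_index in the frame of pointer between -0.0035 and 0.0035 m), for 0.3 s.
At the end, for the whole second after the job is handed in: The red cylinder hangs upright (within 9 degrees) and still by its loop in the balance's hook, the top of the loop within 8 mm of the hook's seat, and the marker's index is level with the pointer to within 3.5 mm (all of step 2 and distance between red_cylinder_loop and hook_seat below 0.008 m and value of joint hook above 0.02 m and angle between red_cylinder's own z axis and vertical below 0.15 rad and linear speed of red_cylinder below 0.04 m/s); the robot touches nothing.
It fails at once if the hook bounces: it moves faster than 0.12 m/s (velocity of joint hook above 0.12 m/s or velocity of joint hook below -0.12 m/s).
It fails at once if the hook is pulled to its stop (value of joint hook above 0.083 m).
It fails at once if the cylinder is pressed against the hook or stand with more than 10 N (contact force between red_cylinder and stand above 10 N).
It fails at once if the green cylinder is moved by more than 15 mm or tipped (distance of green_cylinder from where it was at the start of the episode above 0.015 m or angle between green_cylinder's own z axis and vertical above 0.3 rad).
It fails at once if another bystander is moved by more than 20 mm (distance of any of red_bottle, beaker, check_weight, spanner, dishes, wide_bottle, pipette_filler from where it was at the start of the episode above 0.02 m).
It also fails if it takes over 72 s, if anything falls off the work surface, if the arm or the gripper's body presses on something with over 40 N, if the wrist force passes 120 N, or if a joint passes its speed limit or range.

## Robot

A 6-joint arm with a two-finger parallel gripper is mounted at the origin on the work surface. World frame = base frame: x ahead of the robot, y to its left, z up, the work surface at z = 0. Lengths are in m, angles in rad, forces in N, time in s.
With the tool pointing down it reaches from about 0.275 to 0.75 m from the base axis. Payload 10.2 kg.
Tool frame: the origin (TCP) lies between the finger pads; the fingertips stand 19 mm ahead of it and the grasp point (between the pads) is the TCP; z points along the fingers, y is the line along which they close (so a half turn about z gives the same grasp; the last joint's range is limited). The gripper opens to 88 mm and grips with 3 to 60 N. Pads are 18 mm wide; open, the fingers measure 123 mm over their backs; the gripper's body (75 mm by 187 mm) begins 45 mm behind the grasp point.
Start: joints at [1.031, 0.313, 1.498, -0, 1.331, -0.223], TCP at [0.164, 0.499, 0.258] pointing down, gripper open.
Joint ranges: [-2.94, 2.94], [-0.97, 2.17], [0.19, 2.56], [-1.23, 4.37], [0.02, 3.11], [-2.88, 2.88]. Speed limits (rad/s): [2.39, 2.39, 3.01, 3.14, 3.14, 3.14].

## Interface

Orientations are given as [roll, pitch, yaw] about the fixed x, y, z axes, in that order (R = Rz(yaw) Ry(pitch) Rx(roll)).
In Python, from cell import robot gives the robot as it stands.
- The arm moves only by the tool play_rows, never from a script. Its argument "steps" is a list of rows, each a list of 3 entries, a list of its own where there are three numbers: the shift along the tool's x, y, z each as a share of 0.12 m, from -1 to 1, then the turn about the tool's z as a share of 30 degrees, from -1 to 1, then the closure, from -1 (fully open) to 1 (shut), so that 0 is half open. In form: [[[x, y, z], spin, fingers], ...]. A call has 1 to 12 rows; each row is the pose to reach, as a shift and turn from the pose commanded when the call began, along the tool's axes at that moment; what a row does not reach only later rows make up. A row lasts 1/8 s, in which the tool goes at most 62.5 mm and 10.7 degrees, less where a joint would pass 70% of its speed; a pose out of reach is approached as far as the arm can. A call with a number of a shift or a turn outside -1 to 1 is refused whole. A call with a gripper value outside its range is refused whole. The fingers move at their own pace and stop on an object; "newtons" is the grip in N (left out, the last holds). Time passes only in rows, so rows that repeat a pose let the fingers close. It gives the time, the measured TCP pose, the force, the opening and the grip force at its end, in the units of the state.
- robot.observe(): the state, without advancing time (a new reading comes with each control period).
- robot.grab_frame(name): name is "side" or "top" or "wrist"; returns a dict with "frame" (420x560x3 uint8, red, green, blue), "fx", "fy", "cx", "cy" (pixels), "position" and "rotation" of the camera in the world. Camera axes: x right, y down, z forward; pixel columns grow to the right and rows downward; lengths in m; the calibration is good to about 2 mm. A picture is of the moment at which its call begins. There is no depth.
- robot.sign_off(): hands the job in; it is judged then, once.
The state is a dict: "clock": time; "joints": joint angles; "qd": joint speeds; "effort": joint torques, N m; "tool_pos": TCP position; "eef_rot": TCP orientation; "ft_force": force on the tool from outside, world axes, zero at the start; "moment": the same for the moment, N m; "opening": finger opening in m; "grip_force": force on a finger pad.
Only numpy, scipy, OpenCV 4.12 (cv2) and the standard library are available. Lean on these libraries where they do the work, as an engineer would, in place of code of your own. Each camera call takes 0.05 s, during which the arm holds its last target. There are 200 camera calls.

## Working session

There is one attempt and no reset: what is moved stays moved. The work goes in short steps, Python scripts to look and compute and a tool call to move; the robot and the scene stay as the last step left them, time stands still between calls to the robot, and variables do not carry over. Pictures are saved under pics/ and viewed, at most 10 in all, crops included, and the job is handed in when it is done.

Besides the shell and the picture viewer there is one more tool, called by a JSON object that holds its "method" and its "body", one argument or row to a line. play_rows: Moves the arm, as the interface text tells. Its arguments: {"type":"object","properties":{"steps":{"type":"array","items":{"type":"array"}},"newtons":{"type":"number"}},"required":["steps"]}

```bash
mkdir -p pics; ls; cat > h.py <<'E'
import numpy as np, cv2, pickle
from cell import robot
def grab(n,tag):
    f=robot.grab_frame(n); pickle.dump(f,open(f'pics/{tag}.pkl','wb'))
    cv2.imwrite(f'pics/{tag}.png',f['frame'][:,:,::-1]); return f
def load(tag): return pickle.load(open(f'pics/{tag}.pkl','rb'))
def ray(f,u,v):
    d=np.array(f['rotation'])@np.array([(u-f['cx'])/f['fx'],(v-f['cy'])/f['fy'],1]); return np.array(f['position']),d
def atz(f,u,v,z):
    p,d=ray(f,u,v); return p+d*(z-p[2])/d[2]
def proj(f,P):
    c=np.array(f['rotation']).T@(np.array(P)-np.array(f['position'])); return c[0]/c[2]*f['fx']+f['cx'],c[1]/c[2]*f['fy']+f['cy']
def tri(f1,p1,f2,p2):
    a,d=ray(f1,*p1);b,e=ray(f2,*p2); s=np.linalg.lstsq(np.c_[d,-e],b-a,rcond=None)[0]
    P,Q=a+d*s[0],b+e*s[1]; return (P+Q)/2,np.linalg.norm(P-Q)
E
python3 - <<'E'
from h import *
for n in('side','top'):
    f=grab(n,n+'0'); print(n,f['position'],np.round(f['rotation'],3).tolist(),f['fx'],f['cx'],f['cy'])
print(robot.observe())
import cv2
a=np.hstack([load('side0')['frame'],load('top0')['frame']])
E
```

```text
pics
side [0.43757068 1.20350463 0.93888003] [-2.109, 0.018, -3.081] 454.2706248862009 275.0371648659241 215.6458651950931
top [ 0.41831176 -0.04711727  1.76581699] [-3.077, 0.006, -1.565] 524.117149309722 281.5922414092602 212.55339786767198
{'clock': 0.1, 'joints': array([ 1.03060434e+00,  3.13340232e-01,  1.49835104e+00, -3.03887036e-06,
        1.33098082e+00, -2.23416680e-01]), 'qd': array([ 0.00108257, -0.00172587, -0.00270137,  0.00148907,  0.00115293,
        0.00103821]), 'effort': array([ 3.10518386e-03, -4.02815080e+01, -2.52641559e+01,  6.96018292e-02,
        3.42423306e-02, -1.13897764e-05]), 'tool_pos': array([0.1634572 , 0.49870021, 0.25724961]), 'eef_rot': array([-3.14053939e+00, -2.36284976e-04,  2.82481794e+00]), 'ft_force': array([-0.0248778 ,  0.44475829, -1.13016077]), 'moment': array([ 0.02540483, -0.06428823, -0.00378531]), 'grip_force': 0.0, 'opening': 0.08826988050819695}
```

View pics/side0.png

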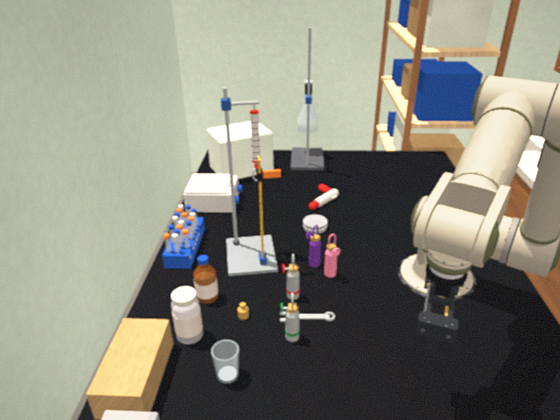

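View pics/top0.png

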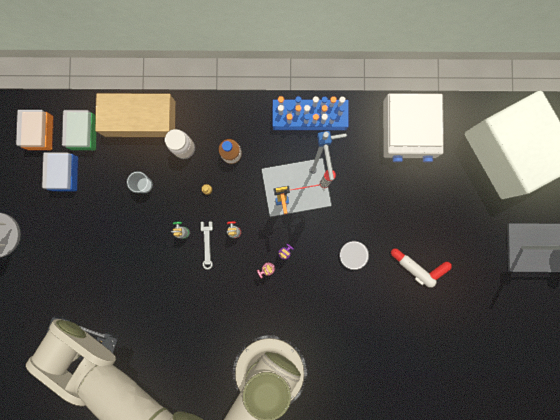

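Side view: red-banded cylinder at (293,283), green at (292,322), purple at (315,250) and pink at (331,262). Top view: red at (233,230), green (180,231), purple (286,253), pink (267,270). The stand's pointer is at about (325,184) in the top view. By the description I choose the one at side (293,283), and I'll check it in a close crop.

```bash
python3 - <<'E'
import re
s=open('h.py').read()
s=s.replace("import numpy as np, cv2, pickle","import numpy as np, cv2, pickle\nfrom scipy.spatial.transform import Rotation as Ro")
s=s.replace("pickle.dump(f","f['rotation']=Ro.from_euler('xyz',f['rotation']).as_matrix(); pickle.dump(f")
open('h.py','w').write(s)
E
python3 - <<'E'
from h import *
for n in('side','top'):
    f=load(n+'0'); f['rotation']=Ro.from_euler('xyz',f['rotation']).as_matrix(); pickle.dump(f,open(f'pics/{n}0.pkl','wb'))
s,t=load('side0'),load('top0')
r=lambda im,x,y,w,h,W,H:cv2.resize(im[y:y+h,x:x+w],(W,H),interpolation=cv2.INTER_CUBIC)
a=r(s['frame'],265,245,50,75,400,600)
b=r(t['frame'],205,205,50,38,400,300); c=r(t['frame'],262,150,80,60,400,300)
cv2.imwrite('pics/crop1.png',np.hstack([a,np.vstack([b,c])])[:,:,::-1])
print(tri(s,(293,260),t,(233,230)))
E
```

```text
(array([0.46640091, 0.1140076 , 0.13441519]), np.float64(0.004474445270755218))
```

View pics/crop1.png

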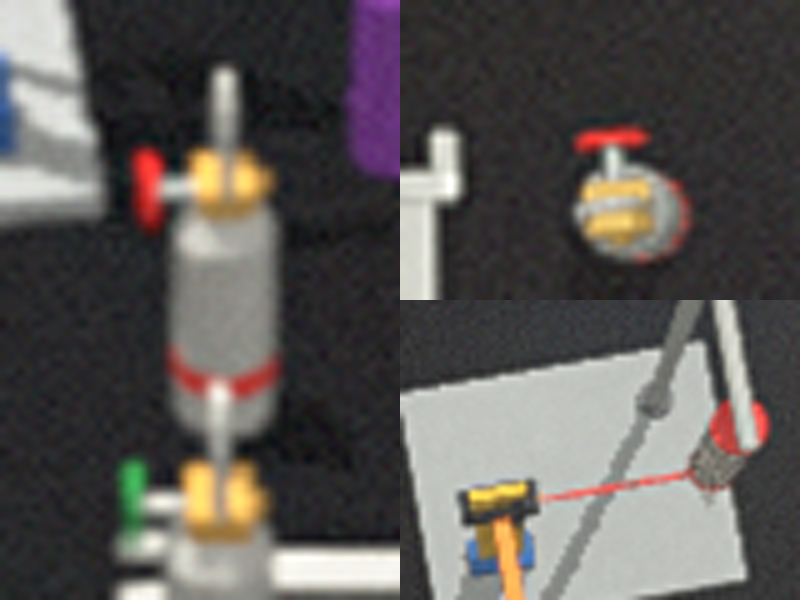

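The crop confirms it: red band and red wheel, with the wheel toward world +x and the loop plane along y. Now I'll compute poses.

```bash
python3 - <<'E'
from h import *
s,t=load('side0'),load('top0')
for n,f in(('side',s),('top',t)): print(n,np.round(f['position'],3),np.round(f['rotation'],2).tolist())
print('loop',tri(s,(293.1,254.3),t,(231.5,231.3)))
for u in((262,169),(323,158.4),(331,205.6)): print('corner',atz(t,*u,.014))
c=[atz(t,*u,.014)[:2] for u in((262,169),(323,158.4),(331,205.6))]
e=c[0]-c[1]; print('yaw from back edge',np.degrees(np.arctan2(-e[0],e[1])),np.linalg.norm(e))
e=c[1]-c[2]; print('yaw from side edge',np.degrees(np.arctan2(e[1],e[0])),np.linalg.norm(e))
for y in (8,10,12):
    R=Ro.from_euler('z',y,degrees=True).as_matrix()[:2,:2]
    print(y,c[1]-R@[.12,-.04],c[0]-R@[.12,.17],c[2]-R@[-.045,-.04])
r=lambda im,x,y,w,h,W,H:cv2.resize(im[y:y+h,x:x+w],(W,H),interpolation=cv2.INTER_CUBIC)
a=r(s['frame'],215,85,80,120,400,600); b=r(s['frame'],395,230,90,135,400,600)
cv2.imwrite('pics/crop2.png',np.hstack([a,b])[:,:,::-1])
E
```

```text
side [0.438 1.204 0.939] [[-1.0, -0.02, 0.06], [-0.06, 0.51, -0.86], [-0.02, -0.86, -0.51]]
top [ 0.418 -0.047  1.766] [[0.01, -1.0, 0.06], [-1.0, -0.01, 0.01], [-0.01, -0.06, -1.0]]
loop (array([0.46389892, 0.11636754, 0.15679973]), np.float64(6.129565629277752e-05))
corner [0.67837595 0.03065766 0.014     ]
corner [ 0.71544277 -0.17468212  0.014     ]
corner [ 0.55603413 -0.20162921  0.014     ]
yaw from back edge 10.232526617669148 0.2086585064124521
yaw from side edge 9.594808053156473 0.161670215072396
8 [ 0.59104367 -0.15177217] [ 0.58320321 -0.15438869] [ 0.59502927 -0.1557557 ]
10 [ 0.59031991 -0.15612759] [ 0.58971921 -0.15759744] [ 0.59340455 -0.15442274]
12 [ 0.58974859 -0.16050562] [ 0.59634323 -0.16057684] [ 0.59173431 -0.15314728]
```

View pics/crop2.png

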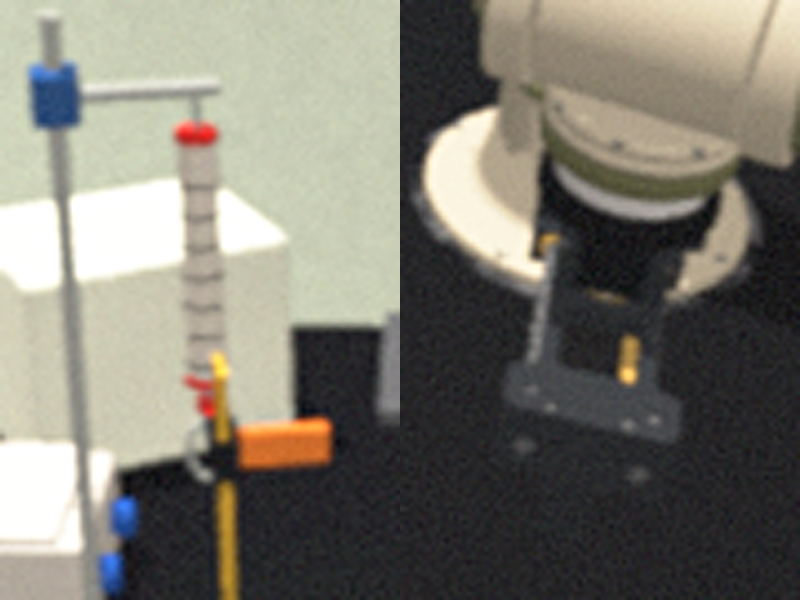

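The crop shows the hook on the far side of the rule at about (255,178) in the side view, with the orange fin at (272,174). The gripper points down and has a wide body. Tool-down, the gripper body would hit the hook or tube, so I'll test whether the arm tilts when pushed past its reach.

{"method": "play_rows", "body": {
  "steps": [
    [[0, 0.5, -0.5], 0, -1],
    [[0, 1, -1], 0, -1],
    [[0, 1, -1], 0, -1],
    [[0, 1, -1], 0, -1]
  ]
}}

```text
clock: 0.6
tool_pos: [0.2016, 0.6144, 0.3784]
eef_rot: [3.139, 0.0, 2.825]
ft_force: [0.7, 0.1, -0.7]
opening: 0.0884
grip_force: 0.0
```

{"method": "play_rows", "body": {
  "steps": [
    [[0, 0.5, -0.5], 0, -1],
    [[0, 1, -1], 0, -1],
    [[0, 1, -1], 0, -1],
    [[0, 1, -1], 0, -1],
    [[0, 1, -1], 0, -1]
  ]
}}

```text
clock: 1.23
tool_pos: [0.2169, 0.6614, 0.4503]
eef_rot: [3.107, 0.0, 2.825]
ft_force: [0.1, -0.6, -0.0]
opening: 0.0883
grip_force: 0.0
```

{"method": "play_rows", "body": {
  "steps": [
    [[0, 0.5, -0.5], 0, -1],
    [[0, 1, -1], 0, -1],
    [[0, 1, -1], 0, -1],
    [[0, 1, -1], 0, -1],
    [[0, 1, -1], 0, -1]
  ]
}}

```text
clock: 1.85
tool_pos: [0.2136, 0.6513, 0.4757]
eef_rot: [3.075, -0.0, 2.825]
ft_force: [-0.4, 0.0, -0.6]
opening: 0.0882
grip_force: 0.0
```

{"method": "play_rows", "body": {
  "steps": [
    [[0, 0, 0], 0, -1],
    [[0, 0, 0], 0, -1]
  ]
}}

```text
clock: 2.1
tool_pos: [0.2136, 0.6514, 0.4756]
eef_rot: [3.075, -0.0, 2.825]
ft_force: [-0.5, -0.1, 0.6]
opening: 0.0882
grip_force: 0.0
```

{"method": "play_rows", "body": {
  "steps": [
    [[0, 1, -1], 0, -1]
  ]
}}

```text
clock: 2.22
tool_pos: [0.213, 0.6492, 0.4878]
eef_rot: [3.046, -0.0, 2.825]
ft_force: [0.3, -0.5, 0.2]
opening: 0.0882
grip_force: 0.0
```

{"method": "play_rows", "body": {
  "steps": [
    [[0, 1, -1], 0, -1]
  ]
}}

```text
clock: 2.35
tool_pos: [0.2116, 0.6455, 0.5035]
eef_rot: [3.012, 0.0, 2.825]
ft_force: [-0.2, -0.4, -0.2]
opening: 0.088
grip_force: 0.0
```

{"method": "play_rows", "body": {
  "steps": [
    [[0, 1, 0], 0, -1]
  ]
}}

```text
clock: 2.48
tool_pos: [0.2184, 0.667, 0.4852]
eef_rot: [2.98, 0.001, 2.825]
ft_force: [0.5, 0.6, -0.3]
opening: 0.0878
grip_force: 0.0
```

{"method": "play_rows", "body": {
  "steps": [
    [[0, 1, 0], 0, -1]
  ]
}}

```text
clock: 2.6
tool_pos: [0.2257, 0.6885, 0.4628]
eef_rot: [2.956, 0.0, 2.825]
ft_force: [0.3, -0.4, -0.3]
opening: 0.0883
grip_force: 0.0
```

The tilt persists and accumulates, about 0.03 rad per one-row call. So I can ratchet the tool toward horizontal by pushing past its reach. I'll carry this out above the bench at bearing about -12°, high and clear of the stand. First I move there.

{"method": "play_rows", "body": {
  "steps": [
    [[-0.55, -0.87, -0.5], 0, -1],
    [[-0.55, -0.87, -0.5], 0, -1],
    [[-0.55, -0.87, -0.5], 0, -1]
  ]
}}

```text
clock: 2.98
tool_pos: [0.2528, 0.5569, 0.5052]
eef_rot: [2.955, 0.002, 2.823]
ft_force: [-0.6, 0.8, 0.1]
opening: 0.0883
grip_force: 0.0
```

{"method": "play_rows", "body": {
  "steps": [
    [[-0.55, -0.87, -0.5], 0, -1],
    [[-0.55, -0.87, -0.5], 0, -1],
    [[-0.55, -0.87, -0.5], 0, -1]
  ]
}}

```text
clock: 3.35
tool_pos: [0.2801, 0.4287, 0.5454]
eef_rot: [2.954, 0.003, 2.822]
ft_force: [0.2, -0.1, 0.9]
opening: 0.0882
grip_force: 0.0
```

{"method": "play_rows", "body": {
  "steps": [
    [[-0.55, -0.87, -0.5], 0, -1],
    [[-0.55, -0.87, -0.5], 0, -1],
    [[-0.55, -0.87, -0.5], 0, -1]
  ]
}}

```text
clock: 3.72
tool_pos: [0.3079, 0.3013, 0.5837]
eef_rot: [2.957, 0.003, 2.822]
ft_force: [0.9, 0.2, 0.5]
opening: 0.088
grip_force: 0.0
```

{"method": "play_rows", "body": {
  "steps": [
    [[-0.55, -0.87, -0.5], 0, -1],
    [[-0.55, -0.87, -0.5], 0, -1],
    [[-0.55, -0.87, -0.5], 0, -1]
  ]
}}

```text
clock: 4.1
tool_pos: [0.336, 0.173, 0.6225]
eef_rot: [2.959, 0.001, 2.821]
ft_force: [0.8, -0.8, -0.3]
opening: 0.0882
grip_force: 0.0
```

{"method": "play_rows", "body": {
  "steps": [
    [[-0.55, -0.87, -0.5], 0, -1],
    [[-0.55, -0.87, -0.5], 0, -1],
    [[-0.55, -0.87, -0.5], 0, -1]
  ]
}}

```text
clock: 4.47
tool_pos: [0.3641, 0.0444, 0.6616]
eef_rot: [2.959, -0.002, 2.822]
ft_force: [-0.2, 0.9, -0.4]
opening: 0.0882
grip_force: 0.0
```

{"method": "play_rows", "body": {
  "steps": [
    [[-0.55, -0.87, -0.5], 0, -1],
    [[-0.55, -0.87, -0.5], 0, -1],
    [[-0.55, -0.87, -0.5], 0, -1]
  ]
}}

```text
clock: 4.85
tool_pos: [0.3921, -0.0843, 0.7009]
eef_rot: [2.958, -0.003, 2.824]
ft_force: [-0.7, 0.7, 0.4]
opening: 0.088
grip_force: 0.0
```

{"method": "play_rows", "body": {
  "steps": [
    [[-0.5, 0, -1], 0, -1]
  ]
}}

```text
clock: 4.97
tool_pos: [0.3924, -0.0923, 0.7135]
eef_rot: [2.953, 0.013, 2.824]
ft_force: [3.8, 0.7, 39.1]
opening: 0.0883
grip_force: 0.0
```

{"method": "play_rows", "body": {
  "steps": [
    [[-0.5, 0, -1], 0, -1]
  ]
}}

```text
clock: 5.1
tool_pos: [0.39, -0.1016, 0.7152]
eef_rot: [2.947, 0.029, 2.821]
ft_force: [-0.2, -1.1, 0.2]
opening: 0.0884
grip_force: 0.0
```

{"method": "play_rows", "body": {
  "steps": [
    [[-0.7, 0, -1], 0, -1]
  ]
}}

```text
clock: 5.22
tool_pos: [0.391, -0.1099, 0.7171]
eef_rot: [2.945, 0.057, 2.816]
ft_force: [-0.6, 0.0, -0.3]
opening: 0.0884
grip_force: 0.0
```

{"method": "play_rows", "body": {
  "steps": [
    [[-0.7, 0, -1], 0, -1]
  ]
}}

```text
clock: 5.35
tool_pos: [0.3935, -0.1194, 0.7167]
eef_rot: [2.939, 0.077, 2.811]
ft_force: [0.4, -0.0, 0.8]
opening: 0.0881
grip_force: 0.0
```

{"method": "play_rows", "body": {
  "steps": [
    [[-1, 0, -1], 0, -1]
  ]
}}

```text
clock: 5.48
tool_pos: [0.4039, -0.13, 0.7123]
eef_rot: [2.934, 0.096, 2.806]
ft_force: [-0.5, 0.8, 0.1]
opening: 0.0884
grip_force: 0.0
```

{"method": "play_rows", "body": {
  "steps": [
    [[-1, 0, -1], 0, -1]
  ]
}}

```text
clock: 5.6
tool_pos: [0.4137, -0.1403, 0.708]
eef_rot: [2.928, 0.115, 2.801]
ft_force: [-0.4, 0.9, -0.5]
opening: 0.0878
grip_force: 0.0
```

{"method": "play_rows", "body": {
  "steps": [
    [[-1, 0, -1], 0, -1]
  ]
}}

```text
clock: 5.72
tool_pos: [0.4213, -0.1493, 0.7054]
eef_rot: [2.923, 0.137, 2.797]
ft_force: [1.0, 0.0, -0.3]
opening: 0.0879
grip_force: 0.0
```

```bash
python3 -c "
from h import *
o=robot.observe();print(o['joints'],o['tool_pos']);print(Ro.from_euler('xyz',o['eef_rot']).as_matrix().round(3))"
```

```text
[-0.74012096  0.37097604  0.1875478   0.43177292  2.49694795 -1.62295277] [ 0.42132468 -0.14934776  0.70543426]
[[-0.932  0.302  0.199]
 [ 0.335  0.929  0.159]
 [-0.136  0.215 -0.967]]
```

```bash
cat > log.py <<'E'
from h import *
import json
o=robot.observe(); R=Ro.from_euler('xyz',o['eef_rot']).as_matrix()
open('samples.jsonl','a').write(json.dumps([list(o['joints']),list(o['tool_pos']),R.tolist()])+'\n')
z=R[:,2]; print(o['joints'].round(3),o['tool_pos'].round(3),'az %.1f tilt %.1f'%(np.degrees(np.arctan2(z[1],z[0])),np.degrees(np.arccos(-z[2]))))
E
python3 log.py; python3 - <<'E'
import json
from h import *
R=Ro.from_euler('xyz',[-3.14053939,-2.36e-4,2.82481794]).as_matrix()
open('samples.jsonl','a').write(json.dumps([[1.03060434,.313340232,1.49835104,0,1.33098082,-.22341668],[0.1634572,0.49870021,0.25724961],R.tolist()])+'\n')
E
```

```text
[-0.74   0.371  0.188  0.432  2.497 -1.623] [ 0.421 -0.149  0.705] az 38.7 tilt 14.7
```

{"method": "play_rows", "body": {
  "steps": [
    [[-1, -0.2, -0.9], 0, -1]
  ]
}}

```text
clock: 5.85
tool_pos: [0.4276, -0.1661, 0.7017]
eef_rot: [2.919, 0.16, 2.792]
ft_force: [0.3, -0.3, -0.2]
opening: 0.0879
grip_force: 0.0
```

```bash
python3 log.py
```

```text
[-0.766  0.383  0.187  0.439  2.469 -1.647] [ 0.428 -0.166  0.702] az 34.9 tilt 15.7
```

{"method": "play_rows", "body": {
  "steps": [
    [[-1, -0.2, -0.9], 0, -1]
  ]
}}

```text
clock: 5.98
tool_pos: [0.433, -0.1829, 0.698]
eef_rot: [2.915, 0.182, 2.786]
ft_force: [0.1, -0.2, 0.1]
opening: 0.0878
grip_force: 0.0
```

```bash
python3 log.py
```

```text
[-0.793  0.394  0.188  0.447  2.442 -1.667] [ 0.433 -0.183  0.698] az 31.6 tilt 16.6
```

{"method": "play_rows", "body": {
  "steps": [
    [[0.5, 0.3, 1], 0.5, -1],
    [[0.5, 0.3, 1], 0.5, -1]
  ]
}}

```text
clock: 6.22
tool_pos: [0.4291, -0.1458, 0.6408]
eef_rot: [2.877, 0.13, 2.571]
ft_force: [-0.1, -0.3, 1.3]
opening: 0.0877
grip_force: 0.0
```

```bash
python3 log.py; cat > fit.py <<'E'
from h import *
import json
from scipy.optimize import least_squares
S=[json.loads(l) for l in open('samples.jsonl')]
rz=lambda a:Ro.from_euler('z',a).as_matrix(); ry=lambda a:Ro.from_euler('y',a).as_matrix()
def fk(q,p):
    a1,d1,L2,a3,L3,Lt,off=p[:7]
    R1=rz(q[0]); A=R1@ry(q[1]); B=A@ry(q[2]); C=B@rz(q[3]); D=C@ry(q[4]); E=D@rz(q[5])@rz(np.pi)
    w=np.array([0,0,d1])+R1@[a1,off,0]+A@[0,0,L2]+B@[a3,0,L3]
    return w+D@[0,0,Lt]+0*w,E
def res(p):
    o=[]
    for q,x,R in S:
        P,E=fk(q,p); o+=list(P-x)
    return o
if __name__=='__main__':
    r=least_squares(res,[0,.3,.35,0,.35,.25,.116]); print(r.x.round(4),np.abs(r.fun).max())
    for q,x,R in S: print((fk(q,r.x)[1].T@np.array(R)).round(3).tolist())
E
python3 fit.py
```

```text
[-0.736  0.154  0.721  0.341  2.155 -1.549] [ 0.429 -0.146  0.641] az 31.8 tilt 16.9
[-0.      0.2013  0.4389  0.039   0.3975  0.2289  0.1163] 5.897709376423421e-08
[[-0.0, 1.0, -0.0], [-1.0, -0.0, -0.0], [0.0, 0.0, 1.0]]
[[-0.0, 1.0, -0.0], [-1.0, -0.0, 0.0], [0.0, 0.0, 1.0]]
[[-0.0, 1.0, 0.0], [-1.0, -0.0, 0.0], [0.0, -0.0, 1.0]]
[[-0.0, 1.0, -0.0], [-1.0, -0.0, 0.0], [0.0, 0.0, 1.0]]
[[-0.0, 1.0, 0.0], [-1.0, -0.0, 0.0], [0.0, -0.0, 1.0]]
```

```bash
cat > sim.py <<'E'
from h import *
import json
from scipy.optimize import least_squares
import fit
P=[0,.2013,.4389,.039,.3975,.2289,.1163]
S=[json.loads(l) for l in open('samples.jsonl')]
P=least_squares(fit.res,P).x
M=Ro.from_euler('z',-90,degrees=True).as_matrix()
def fk(q):
    p,R=fit.fk(q,P); return p,R@M
lo=np.array([-2.94,-.97,.19,-1.23,.02,-2.88]); hi=np.array([2.94,2.17,2.56,4.37,3.11,2.88])
def ik(q0,p,R,w):
    f=lambda q:np.r_[fk(q)[0]-p, w*Ro.from_matrix(R@fk(q)[1].T).as_rotvec()]
    return least_squares(f,np.clip(q0,lo+1e-4,hi-1e-4),bounds=(lo,hi),xtol=1e-10).x
def push(q,d,w,clip,spin=0):
    p,R=fk(q); t=R@np.array(d)*.12; n=np.linalg.norm(t)
    if clip and n>.0625: t*=.0625/n
    return ik(q,p+t,R@Ro.from_euler('z',spin*30,degrees=True).as_matrix(),w)
def az(q):
    z=fk(q)[1][:,2]; return np.degrees([np.arctan2(z[1],z[0]),np.arccos(-z[2])])
if __name__=='__main__':
    Q=[np.array(s[0]) for s in S]
    for a,b in((0,2),(2,3)):
        print('act',(Q[b]-Q[a]).round(4))
        for c in(0,1):
            for w in(.1,.2,.3,.5,1): print(c,w,(push(Q[a],(-1,-.2,-.9),w,c)-Q[a]).round(4))
E
python3 sim.py; wc -l samples.jsonl
```

```text
act [-0.0263  0.0118 -0.0004  0.0072 -0.0276 -0.0237]
0 0.1 [-0.1613 -0.0468  0.0025  0.2329 -0.5834  0.0188]
0 0.2 [-0.1248 -0.0222  0.0025  0.157  -0.362  -0.0005]
0 0.3 [-0.0923  0.0018  0.0025  0.0901 -0.2117 -0.0225]
0 0.5 [-0.0651  0.0237  0.0025  0.0298 -0.0976 -0.0467]
0 1 [-0.0519  0.0349  0.0025 -0.0017 -0.0446 -0.0611]
1 0.1 [-0.0842 -0.0327  0.0025  0.1248 -0.2215  0.0221]
1 0.2 [-0.0557 -0.012   0.0025  0.0693 -0.1254  0.0025]
1 0.3 [-0.0399  0.0002  0.0025  0.0364 -0.0733 -0.0107]
1 0.5 [-0.0285  0.0094  0.0025  0.0115 -0.0361 -0.0215]
1 1 [-0.0229  0.0139  0.0025 -0.0011 -0.018  -0.0272]
act [-0.0262  0.0112  0.0006  0.0085 -0.0269 -0.0206]
0 0.1 [-0.1522 -0.048   0.0029  0.2248 -0.582   0.0191]
0 0.2 [-0.1194 -0.0254  0.0029  0.1542 -0.363   0.0016]
0 0.3 [-0.089  -0.0027  0.0029  0.0911 -0.2127 -0.0186]
0 0.5 [-0.0626  0.0187  0.0029  0.0328 -0.0963 -0.0414]
0 1 [-0.0496  0.0299  0.0029  0.0018 -0.0413 -0.0552]
1 0.1 [-0.0796 -0.0332  0.0029  0.1191 -0.221   0.0209]
1 0.2 [-0.0535 -0.0138  0.0029  0.068  -0.1266  0.0032]
1 0.3 [-0.0384 -0.0019  0.0029  0.0368 -0.074  -0.009 ]
1 0.5 [-0.0273  0.0071  0.0029  0.0127 -0.0357 -0.0192]
1 1 [-0.0218  0.0117  0.0029  0.0003 -0.0168 -0.0246]
5 samples.jsonl
```

```bash
cat > plan.py <<'E'
from sim import *
s=load('side0')
for z in(.5,.55,.6,.65): print(z,proj(s,(.675,-.141,z)))
g=np.deg2rad
T=np.array([np.sin(g(62))*np.cos(g(-10)),np.sin(g(62))*np.sin(g(-10)),-np.cos(g(62))])
ang=lambda q:np.degrees(np.arccos(fk(q)[1][:,2]@T))
q=robot.observe()['joints']
D=[(a,b,c) for a in(-1,-.5,0,.5,1) for b in(-1,-.5,0,.5,1) for c in(-1,-.5,0,.5,1) if max(abs(a),abs(b),abs(c))==1]
def ok(q): p=fk(q)[0]; return p[2]>.6
import sys
for i in range(30):
    c=[(ang(n),d,n) for d in D for n in [push(q,d,.6,1)] if ok(n)]
    a,d,q=min(c,key=lambda x:x[0]); print(i,d,'%.1f'%a,az(q).round(1),fk(q)[0].round(3),q.round(2),flush=True)
    if a<8: break
E
time python3 plan.py
```

```text
0.5 (np.float64(226.62231940460268), np.float64(112.30167622974727))
0.55 (np.float64(225.41989995985546), np.float64(96.08038889752957))
0.6 (np.float64(224.17146190887112), np.float64(79.23828572799204))
0.65 (np.float64(222.87431189836408), np.float64(61.7390319315372))
0 (-1, 0.5, -1) 50.1 [31.7 16.9] [ 0.463 -0.157  0.69 ] [-0.7   0.41  0.19  0.42  2.4  -1.39]
1 (-1, 0.5, -1) 48.7 [28.5 18.1] [ 0.469 -0.155  0.691] [-0.7   0.41  0.19  0.43  2.37 -1.38]
2 (-1, 0.5, -1) 47.1 [25.7 19.3] [ 0.475 -0.153  0.694] [-0.69  0.41  0.19  0.44  2.35 -1.37]
3 (-1, 0.5, -1) 45.6 [23.2 20.6] [ 0.479 -0.152  0.697] [-0.69  0.41  0.19  0.44  2.32 -1.36]
4 (-1, 0.5, -1) 44.0 [21. 22.] [ 0.481 -0.151  0.702] [-0.69  0.4   0.19  0.45  2.3  -1.35]
5 (-1, 0.5, -1) 42.4 [19.  23.4] [ 0.483 -0.15   0.707] [-0.7   0.39  0.19  0.47  2.28 -1.34]
6 (-1, 0.5, -1) 40.8 [17.2 24.9] [ 0.484 -0.149  0.713] [-0.7   0.39  0.19  0.48  2.26 -1.34]
7 (-1, 0.5, -1) 39.2 [15.6 26.4] [ 0.483 -0.148  0.719] [-0.71  0.38  0.19  0.49  2.24 -1.33]
8 (-1, 0.5, -1) 37.6 [14.2 28. ] [ 0.482 -0.148  0.726] [-0.72  0.36  0.19  
[... 1368 characters left out ...]
.27]
23 (-1, 0.5, -0.5) 12.5 [ 2.  54.6] [ 0.51  -0.15   0.826] [-0.78  0.28  0.19  0.66  1.83 -1.27]
24 (-1, 0.5, 0) 11.3 [ 1.5 56.5] [ 0.524 -0.151  0.828] [-0.76  0.3   0.19  0.65  1.78 -1.26]
25 (-1, 0.5, 0) 10.2 [ 1.  58.4] [ 0.536 -0.151  0.831] [-0.74  0.31  0.19  0.64  1.74 -1.26]
26 (-1, 0.5, 0) 9.4 [ 0.6 60.4] [ 0.546 -0.152  0.835] [-0.73  0.31  0.19  0.63  1.69 -1.26]
27 (-1, 0, 0) 9.0 [ 0.2 62.1] [ 0.551 -0.179  0.835] [-0.78  0.33  0.19  0.67  1.66 -1.29]
28 (-1, -0.5, 0) 8.8 [-0.2 63.4] [ 0.55  -0.225  0.828] [-0.86  0.36  0.19  0.75  1.65 -1.34]
29 (-1, -1, 0) 8.7 [-0.6 64.2] [ 0.544 -0.279  0.816] [-0.96  0.4   0.19  0.82  1.64 -1.4 ]
real	2m2.404s
user	2m2.602s
sys	0m0.173s
```

{"method": "play_rows", "body": {
  "steps": [
    [[-0.67, -1, -0.2], 0, -1],
    [[-0.67, -1, -0.2], 0, -1],
    [[-0.67, -1, -0.2], 0, -1]
  ]
}}

```text
clock: 6.6
tool_pos: [0.4314, -0.2953, 0.6425]
eef_rot: [2.875, 0.127, 2.572]
ft_force: [-0.7, 1.0, -0.2]
opening: 0.0878
grip_force: 0.0
```

```bash
python3 log.py; sed -i 's/for z in.*$//; s/g(-10)/g(-15)/g; s/for b in(-1,-.5,0,.5,1)/for b in(-.5,0,.5)/; s/for a in(-1,-.5,0,.5,1)/for a in(-1,-.5)/; s/for c in(-1,-.5,0,.5,1)/for c in(-1,-.5,0,.5)/' plan.py; python3 plan.py; python3 - <<'E'
from h import *
s,t=load('side0'),load('top0')
print('pink',atz(t,267,270,.15),tri(s,(332,237),t,(266,270)),'purple',atz(t,286,253,.15),'green',atz(t,179,230,.15))
E
```

```text
[-0.957  0.437  0.318  0.41   2.329 -1.683] [ 0.431 -0.295  0.643] az 32.5 tilt 16.9
0 (-1, 0, -1) 50.2 [28.9 17.6] [ 0.435 -0.306  0.651] [-0.97  0.5   0.19  0.45  2.37 -1.65]
1 (-1, 0, -1) 48.7 [25.  18.5] [ 0.435 -0.312  0.654] [-0.98  0.5   0.19  0.46  2.35 -1.65]
2 (-1, 0, -1) 47.1 [21.5 19.6] [ 0.434 -0.318  0.657] [-1.    0.49  0.19  0.47  2.33 -1.66]
3 (-1, 0, -1) 45.6 [18.2 20.7] [ 0.431 -0.324  0.661] [-1.01  0.49  0.19  0.48  2.32 -1.66]
4 (-1, 0, -1) 44.0 [15.1 21.8] [ 0.429 -0.329  0.666] [-1.03  0.48  0.19  0.5   2.3  -1.66]
5 (-1, 0, -1) 42.3 [12.3 23.1] [ 0.425 -0.334  0.672] [-1.05  0.47  0.19  0.52  2.28 -1.67]
6 (-1, 0, -1) 40.7 [ 9.8 24.3] [ 0.42  -0.338  0.678] [-1.07  0.46  0.19  0.53  2.27 -1.67]
7 (-1, 0, -0.5) 39.1 [ 7.4 25.6] [ 0.43  -0.347  0.675] [-1.07  0.47  0.19  0.53  2.23 -1.67]
8 (-1, 0, -0.5) 37.4 [ 5.2 27. ] [ 0.438 -0.355  0.673] [-1.06  0.48  0.19  0.54  2.19 -1.67]
9 (-1, 0, -0.5) 35.6 [ 3.1 28.5] [ 0.445 -0.363  0.673] [-1.07  0.49  0.19  0.54  2.16 -1.67]
10 (-1, 0, -0.5) 33.9 [ 1.2 30. ] [ 0.45  -0.37   0.674] [-1.07  0.49  0.19  0.55  2.13 -
[... 942 characters left out ...]
  0.69  1.89 -1.69]
21 (-1, 0, -0.5) 13.6 [-13.5  48.5] [ 0.427 -0.414  0.753] [-1.22  0.42  0.19  0.71  1.88 -1.69]
22 (-1, 0, -0.5) 11.8 [-14.5  50.2] [ 0.419 -0.415  0.764] [-1.24  0.41  0.19  0.74  1.87 -1.69]
23 (-1, 0, 0) 10.0 [-15.3  52. ] [ 0.432 -0.423  0.763] [-1.23  0.42  0.19  0.73  1.82 -1.69]
24 (-1, 0, 0) 8.2 [-16.2  53.8] [ 0.443 -0.431  0.764] [-1.21  0.43  0.19  0.72  1.77 -1.69]
25 (-1, 0, 0) 6.6 [-17.   55.7] [ 0.452 -0.439  0.766] [-1.21  0.44  0.19  0.72  1.73 -1.69]
pink [0.34606144 0.00662293 0.15      ] (array([0.34550208, 0.00972974, 0.1496367 ]), np.float64(0.0010474344264325783)) purple [ 0.39842719 -0.05138124  0.15      ] green [0.46717529 0.27922945 0.15      ]
```

{"method": "play_rows", "body": {
  "steps": [
    [[-1, 0, -1], 0, -1]
  ]
}}

```text
clock: 6.72
tool_pos: [0.4357, -0.3044, 0.6521]
eef_rot: [2.871, 0.149, 2.568]
ft_force: [2.8, -2.7, 36.7]
opening: 0.0881
grip_force: 0.0
```

{"method": "play_rows", "body": {
  "steps": [
    [[-1, 0, -1], 0, -1]
  ]
}}

```text
clock: 6.85
tool_pos: [0.436, -0.311, 0.6536]
eef_rot: [2.866, 0.174, 2.561]
ft_force: [-0.5, 0.3, 0.1]
opening: 0.0884
grip_force: 0.0
```

{"method": "play_rows", "body": {
  "steps": [
    [[-1, 0, -1], 0, -1]
  ]
}}

```text
clock: 6.98
tool_pos: [0.4336, -0.3147, 0.6604]
eef_rot: [2.865, 0.208, 2.555]
ft_force: [-0.0, 1.4, 0.7]
opening: 0.0881
grip_force: 0.0
```

{"method": "play_rows", "body": {
  "steps": [
    [[-1, 0, -1], 0, -1]
  ]
}}

```text
clock: 7.1
tool_pos: [0.4313, -0.3198, 0.6649]
eef_rot: [2.861, 0.234, 2.548]
ft_force: [-0.1, 0.2, 0.4]
opening: 0.0882
grip_force: 0.0
```

{"method": "play_rows", "body": {
  "steps": [
    [[-1, 0, -1], 0, -1]
  ]
}}

```text
clock: 7.22
tool_pos: [0.4285, -0.325, 0.6695]
eef_rot: [2.855, 0.26, 2.54]
ft_force: [0.1, -1.2, 0.0]
opening: 0.0882
grip_force: 0.0
```

{"method": "play_rows", "body": {
  "steps": [
    [[-1, 0, -1], 0, -1]
  ]
}}

```text
clock: 7.35
tool_pos: [0.4248, -0.3299, 0.6747]
eef_rot: [2.85, 0.286, 2.531]
ft_force: [0.5, 0.0, 1.1]
opening: 0.0879
grip_force: 0.0
```

{"method": "play_rows", "body": {
  "steps": [
    [[-1, 0, -1], 0, -1]
  ]
}}

```text
clock: 7.48
tool_pos: [0.4205, -0.3343, 0.6807]
eef_rot: [2.845, 0.312, 2.522]
ft_force: [0.6, 0.8, 0.0]
opening: 0.0884
grip_force: 0.0
```

{"method": "play_rows", "body": {
  "steps": [
    [[-1, 0, -0.5], 0, -1]
  ]
}}

```text
clock: 7.6
tool_pos: [0.4299, -0.3431, 0.6785]
eef_rot: [2.84, 0.341, 2.513]
ft_force: [0.1, 0.8, 0.7]
opening: 0.0883
grip_force: 0.0
```

{"method": "play_rows", "body": {
  "steps": [
    [[-1, 0, -0.5], 0, -1]
  ]
}}

```text
clock: 7.72
tool_pos: [0.439, -0.3521, 0.6757]
eef_rot: [2.834, 0.368, 2.504]
ft_force: [-0.2, -0.4, -0.4]
opening: 0.0878
grip_force: 0.0
```

{"method": "play_rows", "body": {
  "steps": [
    [[-1, 0, -0.5], 0, -1]
  ]
}}

```text
clock: 7.85
tool_pos: [0.4461, -0.3599, 0.6752]
eef_rot: [2.828, 0.396, 2.494]
ft_force: [0.4, -0.2, -0.1]
opening: 0.088
grip_force: 0.0
```

{"method": "play_rows", "body": {
  "steps": [
    [[-1, 0, -0.5], 0, -1]
  ]
}}

```text
clock: 7.98
tool_pos: [0.4514, -0.367, 0.6762]
eef_rot: [2.822, 0.425, 2.483]
ft_force: [0.4, 0.0, 0.1]
opening: 0.0886
grip_force: 0.0
```

{"method": "play_rows", "body": {
  "steps": [
    [[-1, 0, -0.5], 0, -1]
  ]
}}

```text
clock: 8.1
tool_pos: [0.4552, -0.3735, 0.6787]
eef_rot: [2.815, 0.455, 2.472]
ft_force: [-0.7, 0.3, -0.1]
opening: 0.088
grip_force: 0.0
```

{"method": "play_rows", "body": {
  "steps": [
    [[-1, 0, -0.5], 0, -1]
  ]
}}

```text
clock: 8.22
tool_pos: [0.4577, -0.3795, 0.6822]
eef_rot: [2.808, 0.486, 2.461]
ft_force: [0.8, -0.3, -0.3]
opening: 0.088
grip_force: 0.0
```

{"method": "play_rows", "body": {
  "steps": [
    [[-1, 0, -0.5], 0, -1]
  ]
}}

```text
clock: 8.35
tool_pos: [0.4589, -0.3849, 0.6869]
eef_rot: [2.801, 0.516, 2.449]
ft_force: [-0.5, 0.2, 0.1]
opening: 0.0874
grip_force: 0.0
```

```bash
python3 log.py
```

```text
[-1.088  0.489  0.187  0.578  2.039 -1.678] [ 0.459 -0.385  0.687] az -4.0 tilt 34.9
```

{"method": "play_rows", "body": {
  "steps": [
    [[-1, 0, -0.5], 0, -1]
  ]
}}

```text
clock: 8.48
tool_pos: [0.4589, -0.3898, 0.6926]
eef_rot: [2.793, 0.547, 2.436]
ft_force: [0.4, -0.9, 0.2]
opening: 0.0883
grip_force: 0.0
```

{"method": "play_rows", "body": {
  "steps": [
    [[-1, 0, -0.5], 0, -1]
  ]
}}

```text
clock: 8.6
tool_pos: [0.4577, -0.3943, 0.6993]
eef_rot: [2.784, 0.577, 2.422]
ft_force: [-0.8, 0.2, -0.5]
opening: 0.088
grip_force: 0.0
```

{"method": "play_rows", "body": {
  "steps": [
    [[-1, 0, -0.5], 0, -1]
  ]
}}

```text
clock: 8.72
tool_pos: [0.4553, -0.3982, 0.7069]
eef_rot: [2.775, 0.608, 2.408]
ft_force: [-0.8, 0.0, -1.0]
opening: 0.0881
grip_force: 0.0
```

{"method": "play_rows", "body": {
  "steps": [
    [[-1, 0, -0.5], 0, -1]
  ]
}}

```text
clock: 8.85
tool_pos: [0.4519, -0.4016, 0.7154]
eef_rot: [2.765, 0.639, 2.394]
ft_force: [-0.1, 0.3, -0.5]
opening: 0.0881
grip_force: 0.0
```

{"method": "play_rows", "body": {
  "steps": [
    [[-1, 0, -0.5], 0, -1]
  ]
}}

```text
clock: 8.98
tool_pos: [0.4473, -0.4046, 0.7245]
eef_rot: [2.754, 0.67, 2.378]
ft_force: [-0.9, -0.3, 0.7]
opening: 0.0879
grip_force: 0.0
```

{"method": "play_rows", "body": {
  "steps": [
    [[-1, 0, -0.5], 0, -1]
  ]
}}

```text
clock: 9.1
tool_pos: [0.4416, -0.407, 0.7343]
eef_rot: [2.742, 0.7, 2.362]
ft_force: [-0.1, -0.1, 0.5]
opening: 0.088
grip_force: 0.0
```

{"method": "play_rows", "body": {
  "steps": [
    [[-1, 0, -0.5], 0, -1]
  ]
}}

```text
clock: 9.22
tool_pos: [0.435, -0.409, 0.7447]
eef_rot: [2.73, 0.731, 2.344]
ft_force: [-0.1, -0.1, -0.6]
opening: 0.0882
grip_force: 0.0
```

{"method": "play_rows", "body": {
  "steps": [
    [[-1, 0, -0.5], 0, -1]
  ]
}}

```text
clock: 9.35
tool_pos: [0.4273, -0.4105, 0.7556]
eef_rot: [2.717, 0.761, 2.326]
ft_force: [0.6, 0.4, -0.1]
opening: 0.0879
grip_force: 0.0
```

{"method": "play_rows", "body": {
  "steps": [
    [[-1, 0, -0.5], 0, -1]
  ]
}}

```text
clock: 9.48
tool_pos: [0.4187, -0.4114, 0.7669]
eef_rot: [2.702, 0.792, 2.306]
ft_force: [-0.4, 0.8, -0.0]
opening: 0.0885
grip_force: 0.0
```

{"method": "play_rows", "body": {
  "steps": [
    [[-1, 0, 0], 0, -1]
  ]
}}

```text
clock: 9.6
tool_pos: [0.4313, -0.4199, 0.7675]
eef_rot: [2.687, 0.824, 2.285]
ft_force: [-0.6, -0.6, 0.0]
opening: 0.088
grip_force: 0.0
```

{"method": "play_rows", "body": {
  "steps": [
    [[-1, 0, 0], 0, -1]
  ]
}}

```text
clock: 9.72
tool_pos: [0.4432, -0.4286, 0.767]
eef_rot: [2.668, 0.852, 2.262]
ft_force: [0.1, -0.0, -0.8]
opening: 0.0881
grip_force: 0.0
```

{"method": "play_rows", "body": {
  "steps": [
    [[-1, 0, 0], 0, -1]
  ]
}}

```text
clock: 9.85
tool_pos: [0.4522, -0.4358, 0.7689]
eef_rot: [2.649, 0.882, 2.238]
ft_force: [-0.6, 0.6, -0.8]
opening: 0.0879
grip_force: 0.0
```

{"method": "play_rows", "body": {
  "steps": [
    [[-1, 0, 0], 0, -1]
  ]
}}

```text
clock: 9.98
tool_pos: [0.459, -0.4422, 0.7722]
eef_rot: [2.627, 0.912, 2.211]
ft_force: [0.6, 0.3, -0.7]
opening: 0.0882
grip_force: 0.0
```

{"method": "play_rows", "body": {
  "steps": [
    [[-1, 0, 0], 0, -1]
  ]
}}

```text
clock: 10.1
tool_pos: [0.464, -0.4478, 0.7767]
eef_rot: [2.603, 0.942, 2.182]
ft_force: [0.4, -0.5, 0.7]
opening: 0.0883
grip_force: 0.0
```

```bash
python3 log.py; cat > go.py <<'E'
# world delta (m) -> tool shares; also spin needed to level tool y
import sys
from sim import *
o=robot.observe(); q=o['joints']; R=Ro.from_euler('xyz',o['eef_rot']).as_matrix()
print('R',R.round(3).tolist())
# spin a: y' = -sin a x + cos a y ; level -> z comp 0
a=np.degrees(np.arctan2(R[2,1],R[2,0])); print('spin for level y',a,a-180)
E
python3 go.py
```

```text
[-1.196  0.451  0.188  0.725  1.645 -1.69 ] [ 0.464 -0.448  0.777] az -18.5 tilt 59.7
R [[-0.337, 0.465, 0.819], [0.481, 0.832, -0.274], [-0.809, 0.302, -0.505]]
spin for level y 159.55318072042095 -20.446819279579046
```

```bash
cat > go.py <<'E'
# usage: Rt(), shares toward world points, IK check
from sim import *
def cur():
    o=robot.observe(); return o['joints'],o['tool_pos'],Ro.from_euler('xyz',o['eef_rot']).as_matrix()
def shares(R,d): return (R.T@np.array(d)/.12).round(3)
def chk(q,p,R):
    n=min((ik(q+np.random.randn(6)*s,np.array(p),R,.6) for s in(0,.05,.2)),key=lambda n:np.linalg.norm(fk(n)[0]-p)+np.linalg.norm(fk(n)[1]-R)); return n,np.linalg.norm(fk(n)[0]-p),np.linalg.norm(fk(n)[1]-R)
E
python3 - <<'E'
from go import *
q,p,R=cur(); R=R@Ro.from_euler('z',-20.45,degrees=True).as_matrix(); print(R.round(3).tolist())
z=R[:,2]; c=np.array([.464,.116,.055]); h=np.array([.591,-.156,.17])
pre=c-.16*z; hs=np.array([.985,.172,0])
for nm,w in(('spin',p),('mid',[.36,0,.55]),('pre',pre),('c',c),('lift',c+[0,0,.15]),('mid2',[.45,0,.22]),('hpre',h-.07*hs+[0,0,.03]),('h',h),('hlow',h-[0,0,.08]),('back',h-[0,0,.05]-.12*z),('fin',[.591+.985*-.044-.172*.12,-.156-.172*.044+.985*.12,.34])):
    q,a,b=chk(q,w,R); print(nm,np.round(w,3),q.round(2),round(a,4),round(b,3))
print('shares mid',shares(R,np.array([.36,0,.55])-p),'pre',shares(R,pre-[.36,0,.55]),'c',shares(R,c-pre))
f=robot.grab_frame('wrist'); print('cam rel tool',(R.T@(np.array(f['position'])-p)).round(3))
E
```

```text
[[-0.479, 0.318, 0.819], [0.16, 0.948, -0.274], [-0.863, -0.0, -0.505]]
spin [ 0.464 -0.448  0.777] [-1.2   0.45  0.19  0.72  1.64 -2.05] 0.0001 0.0
mid [0.36 0.   0.55] [-0.34 -0.59  1.81  0.02  0.88 -1.59] 0.0 0.0
pre [0.333 0.16  0.136] [ 0.61 -0.1   2.3  -1.23  0.76  0.26] 0.0976 0.196
c [0.464 0.116 0.055] [ 0.21  0.18  2.08 -1.23  0.42  0.02] 0.1429 0.316
lift [0.464 0.116 0.205] [ 0.17 -0.02  2.13 -1.23  0.42 -0.06] 0.0634 0.138
mid2 [0.45 0.   0.22] [-0.28 -0.18  2.33 -1.23  0.02 -0.32] 0.0429 0.072
hpre [ 0.522 -0.168  0.2  ] [-0.42  0.13  2.04 -1.23  0.02 -0.39] 0.0742 0.175
h [ 0.591 -0.156  0.17 ] [-0.38  0.32  1.87 -1.23  0.02 -0.37] 0.0673 0.163
hlow [ 0.591 -0.156  0.09 ] [-0.38  0.43  1.82 -1.23  0.02 -0.37] 0.1009 0.24
back [ 0.493 -0.123  0.181] [-0.38  0.04  2.15 -1.23  0.02 -0.37] 0.0776 0.163
fin [ 0.527 -0.045  0.34 ] [-0.3  -0.08  2.03 -0.15  0.15 -1.41] 0.0 0.0
shares mid [ 2.643  3.263 -0.779] pre [3.301 1.192 1.193] c [ 0.    -0.     1.333]
cam rel tool [ 0.078  0.03  -0.128]
```

```bash
cat > path.py <<'E'
from go import *
def track(q,R,wps,n=8,verb=1):
    p=fk(q)[0]; 
    for w in wps:
        w=np.array(w,float); k=max(2,int(np.ceil(np.linalg.norm(w-p)/.03))); m=0;e=0
        for i in range(1,k+1):
            t=p+(w-p)*i/k; n_=ik(q,t,R,.6); m=max(m,np.abs(n_-q).max()); e=max(e,np.linalg.norm(fk(n_)[0]-t)+np.linalg.norm(fk(n_)[1]-R)); q=n_
        p=w
        if verb: print(w.round(3),q.round(2),'maxstep %.2f err %.4f'%(m,e))
    return q
E
cat > p1.py <<'E'
from path import *
q,p,R=cur(); 
for i in range(8): # spin
    R=R@Ro.from_euler('z',159.55/8,degrees=True).as_matrix(); q=ik(q,p,R,.6)
print(q.round(2), np.abs(fk(q)[1]-R).max())
z=R[:,2]; c=np.array([.464,.116,.055]); h=np.array([.591,-.156,.17]); hs=np.array([.985,.172,0])
tail=[c-.16*z,c,c+[0,0,.15],[.45,0,.22],h-.07*hs+[0,0,.03],h,h-[0,0,.08],h-[0,0,.05]-.12*z,[.527,-.045,.34]]
for w in ([[.36,-.40,.45],[.36,-.38,.25],[.34,0,.25]],[[.4,-.5,.4],[.36,-.45,.2],[.36,-.3,.2],[.34,0,.25]]):
    print('--'); track(q,R,w+tail)
E
python3 p1.py
```

```text
[-1.2   0.45  0.19  0.72  1.64  1.09] 5.829350325625704e-05
--
[ 0.36 -0.4   0.45] [-1.41 -0.07  1.73  1.02  1.11  0.18] maxstep 0.30 err 0.0000
[ 0.36 -0.38  0.25] [-1.4   0.11  2.11  1.37  0.89 -0.45] maxstep 0.11 err 0.0000
[0.34 0.   0.25] [-0.38 -0.52  2.56  0.71  0.07  0.83] maxstep 0.51 err 0.0149
[0.333 0.16  0.136] [ 0.04 -0.46  2.56 -1.12  0.25  2.88] maxstep 2.01 err 0.2916
[0.464 0.116 0.055] [-0.04  0.03  2.22 -1.15  0.17  2.88] maxstep 0.12 err 0.4691
[0.464 0.116 0.205] [ 0.06 -0.08  2.17 -1.12  0.31  2.88] maxstep 0.04 err 0.4189
[0.45 0.   0.22] [-0.28 -0.18  2.33 -1.23  0.02  2.82] maxstep 0.10 err 0.1971
[ 0.522 -0.168  0.2  ] [-0.42  0.13  2.04 -1.23  0.02  2.75] maxstep 0.05 err 0.2499
[ 0.591 -0.156  0.17 ] [-0.38  0.32  1.87 -1.23  0.02  2.77] maxstep 0.06 err 0.2434
[ 0.591 -0.156  0.09 ] [-0.38  0.43  1.82 -1.23  0.02  2.77] maxstep 0.04 err 0.3417
[ 0.493 -0.123  0.18 ] [-0.38  0.04  2.15 -1.23  0.02  2.77] maxstep 0.08 err 0.3273
[ 0.527 -0.045  0.34 ] [-0.3  -0.08  2.03 -0.16  0.15  1.74] maxstep 2.54 err 0.1968
--
[ 0.4 -0.5  0.4] [-1.36  0.21  1.56  1.07
[... 330 characters left out ...]
5  2.88] maxstep 2.01 err 0.2916
[0.464 0.116 0.055] [-0.04  0.03  2.22 -1.15  0.17  2.88] maxstep 0.12 err 0.4691
[0.464 0.116 0.205] [ 0.06 -0.08  2.17 -1.12  0.31  2.88] maxstep 0.04 err 0.4189
[0.45 0.   0.22] [-0.28 -0.18  2.33 -1.23  0.02  2.82] maxstep 0.10 err 0.1971
[ 0.522 -0.168  0.2  ] [-0.42  0.13  2.04 -1.23  0.02  2.75] maxstep 0.05 err 0.2499
[ 0.591 -0.156  0.17 ] [-0.38  0.32  1.87 -1.23  0.02  2.77] maxstep 0.06 err 0.2434
[ 0.591 -0.156  0.09 ] [-0.38  0.43  1.82 -1.23  0.02  2.77] maxstep 0.04 err 0.3417
[ 0.493 -0.123  0.18 ] [-0.38  0.04  2.15 -1.23  0.02  2.77] maxstep 0.08 err 0.3273
[ 0.527 -0.045  0.34 ] [-0.3  -0.08  2.03 -0.16  0.15  1.74] maxstep 2.54 err 0.1968
```

```bash
cat > grid.py <<'E'
from go import *
np.random.seed(0)
def orient(th,a,flip):
    th,a=np.radians([th,a]); z=np.array([np.sin(th)*np.cos(a),np.sin(th)*np.sin(a),-np.cos(th)])
    y=np.array([-np.sin(a),np.cos(a),0])*(-1 if flip else 1); x=np.cross(y,z); return np.c_[x,y,z]
seeds=[[b,.1,2.1,q4,q5,q6] for b in(0,) for q4,q5 in((0,.3),(1.5,.3),(3,.3),(-1,.3),(4,.3)) for q6 in(-1.6,0,1.6)]
c=np.array([.464,.116,.062]); h=np.array([.591,-.156,.172]); hs=np.array([.985,.172,0])
if __name__=='__main__':
  for th in(50,54,58):
    for a in(-22,-15,-8,0,8):
        R=orient(th,a,0); z=R[:,2]; out=[]
        for w in(c-.1*z,c,c+[0,0,.15],h-.07*hs+[0,0,.025],h,h-[0,0,.07],h-[0,0,.05]-.12*z,[.527,-.045,.34]):
            s=set()
            for sd in seeds:
                n=ik(np.array(sd),w,R,.6)
                if np.linalg.norm(fk(n)[0]-w)<2e-3: s.add((round(n[3],1),round(n[4],1)))
            out.append(sorted(s))
        print(th,a,out,flush=True)
E
timeout 560 python3 grid.py
```

```text
50 -22 [[], [(np.float64(4.1), np.float64(0.6))], [], [], [(np.float64(2.0), np.float64(0.1))], [(np.float64(2.8), np.float64(0.2))], [(np.float64(1.8), np.float64(0.1))], [(np.float64(-0.2), np.float64(0.4))]]
50 -15 [[(np.float64(4.2), np.float64(0.5))], [(np.float64(3.8), np.float64(0.5))], [], [], [(np.float64(1.7), np.float64(0.2))], [(np.float64(2.3), np.float64(0.3))], [], [(np.float64(0.1), np.float64(0.4))]]
50 -8 [[(np.float64(3.8), np.float64(0.4))], [(np.float64(3.5), np.float64(0.5))], [], [], [(np.float64(1.5), np.float64(0.3))], [(np.float64(2.0), np.float64(0.4))], [], [(np.float64(0.4), np.float64(0.5))]]
50 0 [[(np.float64(3.1), np.float64(0.4))], [(np.float64(3.1), np.float64(0.5))], [(np.float64(0.0), np.float64(0.0))], [(np.float64(1.3), np.float64(0.6))], [(np.float64(1.4), np.float64(0.5))], [(np.float64(1.8), np.float64(0.5))], [(np.float64(1.3), np.float64(0.6))], [(np.float64(0.7), np.float64(0.6))]]
50 8 [[(np.float64(2.5), np.float64(0.4))], [(np.float64(2.8), np.float64(0.6))], [], [(np.float64(1.3), np.float64(0.7))], [(np.float64(1.3), np.float64(0.6))]
[... 2289 characters left out ...]
oat64(1.8), np.float64(0.5))], [(np.float64(2.1), np.float64(0.4))], [(np.float64(2.3), np.float64(0.5))], [(np.float64(1.9), np.float64(0.5))], [(np.float64(0.8), np.float64(0.3))]]
58 0 [[], [(np.float64(3.1), np.float64(0.8))], [(np.float64(3.1), np.float64(0.2))], [(np.float64(1.7), np.float64(0.7))], [(np.float64(1.8), np.float64(0.6))], [(np.float64(2.1), np.float64(0.6))], [(np.float64(1.7), np.float64(0.7))], [(np.float64(1.0), np.float64(0.5))]]
58 8 [[], [(np.float64(2.9), np.float64(0.8))], [(np.float64(2.4), np.float64(0.3))], [(np.float64(1.5), np.float64(0.8))], [(np.float64(1.6), np.float64(0.7))], [(np.float64(1.8), np.float64(0.7))], [(np.float64(1.5), np.float64(0.8))], []]
```

```bash
cat > p1.py <<'E'
from path import *
q,p,R=cur(); 
for i in range(8):
    R=R@Ro.from_euler('z',159.55/8,degrees=True).as_matrix(); q=ik(q,p,R,.6)
z=R[:,2]; c=np.array([.464,.116,.06]); h=np.array([.591,-.156,.172]); hs=np.array([.985,.172,0])
tail=[c-.1*z,c,c+[0,0,.05],[.50,.05,.16],[.50,-.08,.17],h-.07*hs+[0,0,.025],h,h-[0,0,.07],h-[0,0,.05]-.1*z]
for w in ([[.40,-.42,.5],[.40,-.38,.25],[.47,-.22,.2],[.48,-.03,.2],[.40,.10,.19]],[[.40,-.42,.5],[.40,-.38,.25],[.50,-.2,.2],[.48,-.03,.19],[.43,.05,.19],[.40,.10,.19]]):
    print('--'); track(q,R,w+tail)
E
python3 p1.py
```

```text
--
[ 0.4  -0.42  0.5 ] [-1.32  0.    1.53  0.95  1.1   0.35] maxstep 0.29 err 0.0000
[ 0.4  -0.38  0.25] [-1.29  0.16  2.06  1.42  0.8  -0.41] maxstep 0.11 err 0.0000
[ 0.47 -0.22  0.2 ] [-0.88  0.14  2.26  2.    0.52 -0.78] maxstep 0.12 err 0.0000
[ 0.48 -0.03  0.2 ] [-0.29  0.08  2.33  3.22  0.32 -1.63] maxstep 0.27 err 0.0000
[0.4  0.1  0.19] [ 0.2   0.05  2.41  4.16  0.54 -2.24] maxstep 0.17 err 0.0000
[0.382 0.143 0.11 ] [ 0.39  0.36  2.42  4.06  0.79 -1.9 ] maxstep 0.10 err 0.0000
[0.464 0.116 0.06 ] [ 0.21  0.58  2.29  3.79  0.82 -1.76] maxstep 0.08 err 0.0000
[0.464 0.116 0.11 ] [ 0.21  0.42  2.29  3.9   0.7  -1.91] maxstep 0.08 err 0.0000
[0.5  0.05 0.16] [-0.01  0.27  2.27  3.74  0.49 -1.95] maxstep 0.06 err 0.0000
[ 0.5  -0.08  0.17] [-0.44  0.21  2.31  2.91  0.43 -1.41] maxstep 0.18 err 0.0000
[ 0.522 -0.168  0.197] [-0.64  0.21  2.19  2.34  0.39 -0.97] maxstep 0.14 err 0.0000
[ 0.591 -0.156  0.172] [-0.51  0.38  2.03  2.64  0.34 -1.19] maxstep 0.11 err 0.0000
[ 0.591 -0.156  0.102] [-0.51  0.54  2.06  2.81  0.52 -1.37] maxstep 0.08 err 0.0000
[ 0.509 -0.129  0.172] [-0.5
[... 589 characters left out ...]
0.79 -1.9 ] maxstep 0.10 err 0.0000
[0.464 0.116 0.06 ] [ 0.21  0.58  2.29  3.79  0.82 -1.76] maxstep 0.08 err 0.0000
[0.464 0.116 0.11 ] [ 0.21  0.42  2.29  3.9   0.7  -1.91] maxstep 0.08 err 0.0000
[0.5  0.05 0.16] [-0.01  0.27  2.27  3.74  0.49 -1.95] maxstep 0.06 err 0.0000
[ 0.5  -0.08  0.17] [-0.44  0.21  2.31  2.91  0.43 -1.41] maxstep 0.18 err 0.0000
[ 0.522 -0.168  0.197] [-0.64  0.21  2.19  2.34  0.39 -0.97] maxstep 0.14 err 0.0000
[ 0.591 -0.156  0.172] [-0.51  0.38  2.03  2.64  0.34 -1.19] maxstep 0.11 err 0.0000
[ 0.591 -0.156  0.102] [-0.51  0.54  2.06  2.81  0.52 -1.37] maxstep 0.08 err 0.0000
[ 0.509 -0.129  0.172] [-0.56  0.23  2.27  2.63  0.43 -1.22] maxstep 0.08 err 0.0000
```

Every waypoint is reachable with the wrist flipped. I spin the tool +159.5°, which puts the closing line level.

{"method": "play_rows", "body": {
  "steps": [
    [[0, 0, 0], 1, -1],
    [[0, 0, 0], 1, -1],
    [[0, 0, 0], 1, -1]
  ]
}}

```text
clock: 10.52
tool_pos: [0.4636, -0.4474, 0.7766]
eef_rot: [2.219, 0.577, 1.64]
ft_force: [-0.1, 0.6, 0.6]
opening: 0.0879
grip_force: 0.0
```

{"method": "play_rows", "body": {
  "steps": [
    [[0, 0, 0], 1, -1],
    [[0, 0, 0], 1, -1],
    [[0, 0, 0], 1, -1]
  ]
}}

```text
clock: 10.9
tool_pos: [0.4636, -0.4474, 0.7766]
eef_rot: [2.107, 0.139, 1.33]
ft_force: [-0.4, 0.4, -0.4]
opening: 0.0882
grip_force: 0.0
```

{"method": "play_rows", "body": {
  "steps": [
    [[0, 0, 0], 1, -1],
    [[0, 0, 0], 1, -1],
    [[0, 0, 0], 1, -1]
  ]
}}

```text
clock: 11.28
tool_pos: [0.4636, -0.4474, 0.7766]
eef_rot: [2.131, -0.311, 1.059]
ft_force: [-0.1, -0.1, -0.1]
opening: 0.0883
grip_force: 0.0
```

{"method": "play_rows", "body": {
  "steps": [
    [[0, 0, 0], 1, -1],
    [[0, 0, 0], 1, -1],
    [[0, 0, 0], 1, -1]
  ]
}}

```text
clock: 11.65
tool_pos: [0.4636, -0.4474, 0.7766]
eef_rot: [2.319, -0.731, 0.693]
ft_force: [-0.1, 0.4, 1.1]
opening: 0.0881
grip_force: 0.0
```

{"method": "play_rows", "body": {
  "steps": [
    [[0, 0, 0], 1, -1],
    [[0, 0, 0], 1, -1],
    [[0, 0, 0], 1, -1]
  ]
}}

```text
clock: 12.02
tool_pos: [0.4636, -0.4474, 0.7766]
eef_rot: [2.874, -1.018, -0.012]
ft_force: [0.5, -0.3, 0.4]
opening: 0.0881
grip_force: 0.0
```

{"method": "play_rows", "body": {
  "steps": [
    [[0, 0, 0], 0.32, -1],
    [[0, 0, 0], 0.32, -1]
  ]
}}

```text
clock: 12.28
tool_pos: [0.4637, -0.4474, 0.7765]
eef_rot: [3.141, -1.04, -0.322]
ft_force: [0.3, 0.8, -0.2]
opening: 0.0882
grip_force: 0.0
```

```bash
cat > legs.py <<'E'
from go import *
def legs(wps):
    q,p,R=cur(); print('R',R.round(3).tolist(),'p',p.round(4),q.round(2))
    for w in wps:
        s=R.T@(np.array(w)-p)/.12; k=int(np.ceil(np.abs(s).max()-.02)); k=max(k,1); print(np.round(w,3),'x%d calls'%k,(s/k).round(3),'rows',np.ceil(np.linalg.norm(s/k)*.12/.0625)); p=np.array(w)
E
python3 - <<'E'
from legs import *
legs([[.40,-.42,.5],[.40,-.38,.25],[.47,-.22,.2],[.48,-.03,.2],[.40,.10,.19]])
E
```

```text
R [[0.48, -0.317, 0.818], [-0.16, -0.948, -0.274], [0.862, 0.001, -0.506]] p [ 0.4637 -0.4474  0.7765] [-1.2   0.45  0.19  0.72  1.65  1.09]
[ 0.4  -0.42  0.5 ] x3 calls [-0.76  -0.017  0.223] rows 2.0
[ 0.4  -0.38  0.25] x2 calls [-0.925 -0.159  0.482] rows 3.0
[ 0.47 -0.22  0.2 ] x2 calls [-0.146 -0.725  0.162] rows 2.0
[ 0.48 -0.03  0.2 ] x2 calls [-0.107 -0.764 -0.183] rows 2.0
[0.4  0.1  0.19] x1 calls [-0.565 -0.816 -0.799] rows 3.0
```

{"method": "play_rows", "body": {
  "steps": [
    [[-0.76, -0.02, 0.22], 0, -1],
    [[-0.76, -0.02, 0.22], 0, -1]
  ]
}}

```text
clock: 12.52
tool_pos: [0.4495, -0.4431, 0.7116]
eef_rot: [3.136, -1.043, -0.313]
ft_force: [0.0, -0.2, 0.2]
opening: 0.0877
grip_force: 0.0
```

{"method": "play_rows", "body": {
  "steps": [
    [[-0.76, -0.02, 0.22], 0, -1],
    [[-0.76, -0.02, 0.22], 0, -1]
  ]
}}

```text
clock: 12.78
tool_pos: [0.4278, -0.4326, 0.6181]
eef_rot: [3.141, -1.041, -0.317]
ft_force: [-0.4, 0.4, 1.5]
opening: 0.0882
grip_force: 0.0
```

{"method": "play_rows", "body": {
  "steps": [
    [[-0.76, -0.02, 0.22], 0, -1],
    [[-0.76, -0.02, 0.22], 0, -1],
    [[-0.76, -0.02, 0.22], 0, -1]
  ]
}}

```text
clock: 13.15
tool_pos: [0.4069, -0.4235, 0.5271]
eef_rot: [-3.137, -1.04, -0.322]
ft_force: [-0.8, -1.0, -0.7]
opening: 0.0883
grip_force: 0.0
```

{"method": "play_rows", "body": {
  "steps": [
    [[-0.92, -0.16, 0.48], 0, -1],
    [[-0.92, -0.16, 0.48], 0, -1],
    [[-0.92, -0.16, 0.48], 0, -1]
  ]
}}

```text
clock: 13.52
tool_pos: [0.408, -0.4027, 0.4022]
eef_rot: [-3.131, -1.039, -0.327]
ft_force: [0.3, 0.1, 0.6]
opening: 0.0882
grip_force: 0.0
```

{"method": "play_rows", "body": {
  "steps": [
    [[-0.92, -0.16, 0.48], 0, -1],
    [[-0.92, -0.16, 0.48], 0, -1],
    [[-0.92, -0.16, 0.48], 0, -1]
  ]
}}

```text
clock: 13.9
tool_pos: [0.4089, -0.3841, 0.2808]
eef_rot: [-3.136, -1.042, -0.323]
ft_force: [0.7, -0.1, 0.8]
opening: 0.0882
grip_force: 0.0
```

{"method": "play_rows", "body": {
  "steps": [
    [[-0.15, -0.72, 0.16], 0, -1],
    [[-0.15, -0.72, 0.16], 0, -1],
    [[-0.15, -0.72, 0.16], 0, -1]
  ]
}}

```text
clock: 14.28
tool_pos: [0.4445, -0.3042, 0.2597]
eef_rot: [3.138, -1.049, -0.313]
ft_force: [0.2, -0.9, 0.4]
opening: 0.0881
grip_force: 0.0
```

{"method": "play_rows", "body": {
  "steps": [
    [[-0.15, -0.72, 0.16], 0, -1],
    [[-0.15, -0.72, 0.16], 0, -1],
    [[-0.15, -0.72, 0.16], 0, -1]
  ]
}}

```text
clock: 14.65
tool_pos: [0.4786, -0.2245, 0.2329]
eef_rot: [-3.14, -1.048, -0.318]
ft_force: [1.2, -1.5, 0.1]
opening: 0.0881
grip_force: 0.0
```

{"method": "play_rows", "body": {
  "steps": [
    [[-0.05, -0.38, -0.09], 0, -1],
    [[-0.11, -0.76, -0.18], 0, -1],
    [[-0.11, -0.76, -0.18], 0, -1]
  ]
}}

```text
clock: 15.02
tool_pos: [0.4829, -0.1286, 0.2324]
eef_rot: [-3.138, -1.048, -0.32]
ft_force: [0.6, -0.1, -0.0]
opening: 0.0884
grip_force: 0.0
```

{"method": "play_rows", "body": {
  "steps": [
    [[-0.05, -0.38, -0.09], 0, -1],
    [[-0.11, -0.76, -0.18], 0, -1],
    [[-0.11, -0.76, -0.18], 0, -1]
  ]
}}

```text
clock: 15.4
tool_pos: [0.4897, -0.0536, 0.2347]
eef_rot: [3.14, -1.062, -0.325]
ft_force: [0.2, -1.0, 1.1]
opening: 0.0881
grip_force: 0.0
```

```bash
python3 log.py; python3 - <<'E'
from legs import *
legs([[.40,.10,.19]])
E
```

```text
[-0.362  0.015  2.285  3.002  0.222 -1.452] [ 0.49  -0.054  0.235] az -18.7 tilt 60.8
R [[0.462, -0.321, 0.827], [-0.156, -0.947, -0.28], [0.873, 0.001, -0.487]] p [ 0.4897 -0.0536  0.2347] [-0.36  0.02  2.28  3.    0.22 -1.45]
[0.4  0.1  0.19] x1 calls [-0.87  -0.973 -0.795] rows 3.0
```

{"method": "play_rows", "body": {
  "steps": [
    [[-0.3, -0.33, -0.27], 0, -1],
    [[-0.58, -0.65, -0.53], 0, -1],
    [[-0.87, -0.97, -0.8], 0, -1],
    [[-0.87, -0.97, -0.8], 0, -1],
    [[-0.87, -0.97, -0.8], 0, -1]
  ]
}}

```text
clock: 16.02
tool_pos: [0.3978, 0.103, 0.1899]
eef_rot: [-3.138, -1.06, -0.325]
ft_force: [0.4, -1.0, -0.0]
opening: 0.0881
grip_force: 0.0
```

```bash
python3 log.py; python3 - <<'E'
from legs import *
q,p,R=cur(); z=R[:,2]; c=np.array([.464,.1165,.06])
legs([c-.1*z,c])
f=grab('wrist','w1'); print(proj(f,(.464,.1165,.1555)))
f2=grab('side','s1'); print(proj(f2,(.464,.1165,.1555)),proj(f2,p))
a=cv2.resize(f2['frame'][140:380,200:440],(600,600)); 
cv2.imwrite('pics/c3.png',np.hstack([cv2.resize(f['frame'],(400,300)),cv2.resize(f2['frame'][170:350,220:460],(400,300))])[:,:,::-1])
E
```

```text
[ 0.222  0.06   2.42   4.143  0.565 -2.204] [0.398 0.103 0.19 ] az -18.4 tilt 60.7
R [[0.463, -0.317, 0.828], [-0.156, -0.948, -0.276], [0.872, -0.002, -0.489]] p [0.3978 0.103  0.1899] [ 0.22  0.06  2.42  4.14  0.57 -2.2 ]
[0.381 0.144 0.109] x1 calls [-0.706 -0.28   0.122] rows 2.0
[0.464 0.116 0.06 ] x1 calls [0.    0.    0.833] rows 2.0
(np.float64(225.7688259350007), np.float64(241.85208958919023))
(np.float64(293.0527319946044), np.float64(254.68581850980996)) (np.float64(315.9422730370142), np.float64(242.8445787541635))
```

View pics/c3.png

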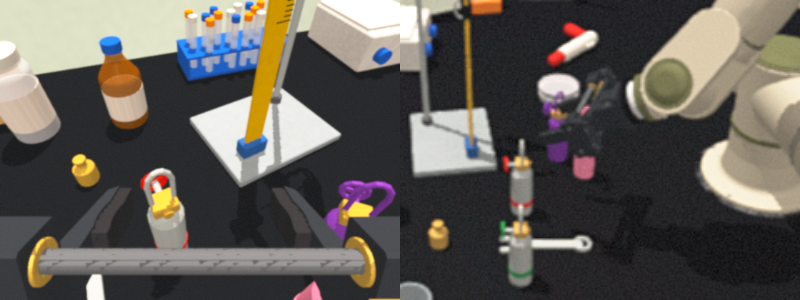

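The wrist view (left) shows the red-wheel cylinder's loop top at about (224,241) full-frame, against a prediction of (226,242), so the localisation is good. The side view (right) shows the gripper clear above the purple and pink cylinders. Now I approach and grasp.

{"method": "play_rows", "body": {
  "steps": [
    [[-0.35, -0.14, 0.06], 0, -1],
    [[-0.7, -0.28, 0.12], 0, -1],
    [[-0.7, -0.28, 0.12], 0, -1],
    [[-0.7, -0.28, 0.12], 0, -1],
    [[-0.7, -0.28, 0.12], 0, -1]
  ]
}}

```text
clock: 16.75
tool_pos: [0.3809, 0.1422, 0.1103]
eef_rot: [-3.136, -1.058, -0.33]
ft_force: [0.1, -0.5, -0.1]
opening: 0.088
grip_force: 0.0
```

```bash
python3 - <<'E'
from legs import *
legs([[.464,.1165,.06]])
E
```

```text
R [[0.464, -0.319, 0.826], [-0.159, -0.948, -0.277], [0.872, -0.003, -0.49]] p [0.3809 0.1422 0.1103] [ 0.39  0.37  2.43  4.04  0.82 -1.87]
[0.464 0.116 0.06 ] x1 calls [-0.01  -0.017  0.837] rows 2.0
```

{"method": "play_rows", "body": {
  "steps": [
    [[0, -0.01, 0.3], 0, -1],
    [[-0.01, -0.02, 0.6], 0, -1],
    [[-0.01, -0.02, 0.84], 0, -1],
    [[-0.01, -0.02, 0.84], 0, -1],
    [[-0.01, -0.02, 0.84], 0, 0]
  ],
  "newtons": 15
}}

```text
clock: 17.38
tool_pos: [0.4625, 0.1173, 0.0583]
eef_rot: [3.141, -1.055, -0.323]
ft_force: [0.2, -0.7, -0.5]
opening: 0.0802
grip_force: 0.0
```

{"method": "play_rows", "body": {
  "steps": [
    [[0, 0, 0], 0, 0.1],
    [[0, 0, 0], 0, 1],
    [[0, 0, 0], 0, 1],
    [[0, 0, 0], 0, 1],
    [[0, 0, 0], 0, 1]
  ],
  "newtons": 15
}}

```text
clock: 18.0
tool_pos: [0.463, 0.1178, 0.0573]
eef_rot: [3.14, -1.055, -0.321]
ft_force: [0.3, 3.0, 1.4]
opening: 0.0375
grip_force: 14.9
```

```bash
python3 log.py; python3 - <<'E'
from legs import *
s=grab('side','s2'); t=grab('top','t2'); w=grab('wrist','w2')
cv2.imwrite('pics/c4.png',np.hstack([cv2.resize(s['frame'][235:325,250:370],(400,300),interpolation=2),cv2.resize(w['frame'],(400,300))])[:,:,::-1])
E
```

```text
[ 0.221  0.595  2.295  3.787  0.845 -1.745] [0.463 0.118 0.057] az -18.5 tilt 60.4
```

View pics/c4.png

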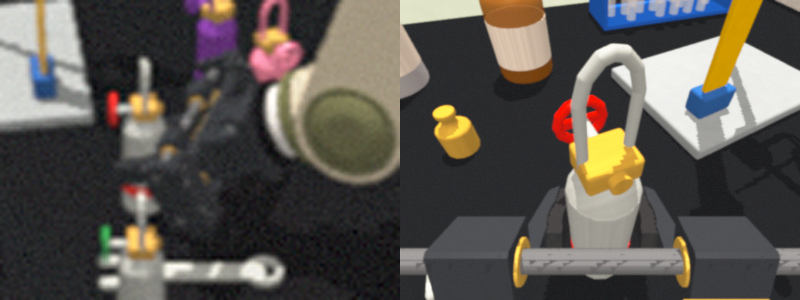

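The cylinder is held upright with the pads on its body, opening 37.5 mm and pad force 15 N. Now I lift and carry it.

```bash
python3 - <<'E'
from legs import *
from path import *
W=[[.464,.118,.11],[.50,.05,.17],[.50,-.08,.185],[.512,-.17,.189]]
legs(W); q,p,R=cur(); track(q,R,W+[[.591,-.156,.189],[.591,-.156,.165],[.591,-.156,.09]])
E
```

```text
R [[0.468, -0.317, 0.825], [-0.156, -0.949, -0.276], [0.87, 0.001, -0.493]] p [0.463  0.1177 0.0573] [ 0.22  0.59  2.3   3.79  0.85 -1.74]
[0.464 0.118 0.11 ] x1 calls [ 0.386 -0.005 -0.21 ] rows 1.0
[0.5  0.05 0.17] x1 calls [0.664 0.443 0.157] rows 2.0
[ 0.5   -0.08   0.185] x2 calls [0.139 0.514 0.119] rows 2.0
[ 0.512 -0.17   0.189] x1 calls [0.193 0.68  0.273] rows 2.0
[0.464 0.118 0.11 ] [ 0.22  0.42  2.29  3.9   0.71 -1.9 ] maxstep 0.09 err 0.0000
[0.5  0.05 0.17] [-0.01  0.25  2.26  3.76  0.48 -1.97] maxstep 0.06 err 0.0000
[ 0.5   -0.08   0.185] [-0.44  0.17  2.31  2.88  0.4  -1.39] maxstep 0.19 err 0.0000
[ 0.512 -0.17   0.189] [-0.67  0.21  2.23  2.37  0.44 -1.03] maxstep 0.15 err 0.0000
[ 0.591 -0.156  0.189] [-0.51  0.34  2.03  2.6   0.32 -1.14] maxstep 0.08 err 0.0000
[ 0.591 -0.156  0.165] [-0.51  0.39  2.04  2.68  0.38 -1.24] maxstep 0.05 err 0.0000
[ 0.591 -0.156  0.09 ] [-0.51  0.57  2.06  2.83  0.57 -1.4 ] maxstep 0.07 err 0.0000
```

{"method": "play_rows", "body": {
  "steps": [
    [[0, 0, 0], 0, 1],
    [[0.1, 0, -0.05], 0, 1],
    [[0.25, 0, -0.13], 0, 1],
    [[0.39, 0, -0.21], 0, 1],
    [[0.39, 0, -0.21], 0, 1],
    [[0.39, 0, -0.21], 0, 1]
  ],
  "newtons": 25
}}

```text
clock: 18.9
tool_pos: [0.4633, 0.1169, 0.109]
eef_rot: [3.138, -1.052, -0.32]
ft_force: [-0.4, -0.3, -4.6]
opening: 0.0373
grip_force: 24.9
```

{"method": "play_rows", "body": {
  "steps": [
    [[0.17, 0.11, 0.04], 0, 1],
    [[0.34, 0.22, 0.08], 0, 1],
    [[0.5, 0.33, 0.12], 0, 1],
    [[0.66, 0.44, 0.16], 0, 1],
    [[0.66, 0.44, 0.16], 0, 1]
  ]
}}

```text
clock: 19.52
tool_pos: [0.5002, 0.0485, 0.1693]
eef_rot: [3.14, -1.054, -0.324]
ft_force: [-1.7, 0.1, -4.8]
opening: 0.0372
grip_force: 24.9
```

{"method": "play_rows", "body": {
  "steps": [
    [[0.07, 0.2, 0.05], 0, 1],
    [[0.14, 0.5, 0.12], 0, 1],
    [[0.21, 0.75, 0.18], 0, 1],
    [[0.28, 1, 0.24], 0, 1],
    [[0.28, 1, 0.24], 0, 1]
  ]
}}

```text
clock: 20.15
tool_pos: [0.5011, -0.0785, 0.1834]
eef_rot: [3.141, -1.052, -0.324]
ft_force: [-0.8, -0.0, -4.3]
opening: 0.0372
grip_force: 24.9
```

```bash
python3 log.py; python3 - <<'E'
from legs import *
legs([[.512,-.17,.189]]); print(robot.observe()['ft_force'],robot.observe()['opening'])
E
```

```text
[-0.429  0.174  2.302  2.905  0.393 -1.403] [ 0.501 -0.079  0.183] az -18.6 tilt 60.3
R [[0.47, -0.319, 0.823], [-0.158, -0.948, -0.277], [0.868, 0.0, -0.496]] p [ 0.5011 -0.0785  0.1834] [-0.43  0.17  2.3   2.9   0.39 -1.4 ]
[ 0.512 -0.17   0.189] x1 calls [0.204 0.694 0.263] rows 2.0
[-0.75857509 -0.02583405 -4.26767234] 0.037239702495095714
```

{"method": "play_rows", "body": {
  "steps": [
    [[0.05, 0.17, 0.06], 0, 1],
    [[0.1, 0.35, 0.13], 0, 1],
    [[0.15, 0.52, 0.2], 0, 1],
    [[0.2, 0.69, 0.26], 0, 1],
    [[0.2, 0.69, 0.26], 0, 1],
    [[0.2, 0.69, 0.26], 0, 1]
  ]
}}

```text
clock: 20.9
tool_pos: [0.512, -0.1669, 0.1892]
eef_rot: [3.142, -1.052, -0.321]
ft_force: [-0.3, 0.8, -4.5]
opening: 0.0375
grip_force: 24.9
```

```bash
python3 log.py; python3 - <<'E'
from legs import *
s=grab('side','s3'); w=grab('wrist','w3'); t=grab('top','t3')
q,p,R=cur(); print(p)
L=p+[.001,-.001,.0982]
for f in(s,w): print('loop',np.round(proj(f,L)),'seat',np.round(proj(f,(.591,-.156,.265))),'pointer',np.round(proj(f,(.591-.172*.095,-.156+.985*.095,.315))))
u,v=map(int,proj(s,(.57,-.156,.28)))
cv2.imwrite('pics/c5.png',np.hstack([cv2.resize(s['frame'][v-45:v+45,u-50:u+70],(400,300),interpolation=2),cv2.resize(w['frame'],(400,300))])[:,:,::-1]); print(u-50,v-45)
E
```

```text
[-0.661  0.209  2.227  2.379  0.432 -1.029] [ 0.512 -0.167  0.189] az -18.4 tilt 60.3
[ 0.51216366 -0.16729574  0.18986966]
loop [281. 172.] seat [257. 179.] pointer [259. 178.]
loop [289.  82.] seat [192.  44.] pointer [-310. -107.]
213 130
```

View pics/c5.png

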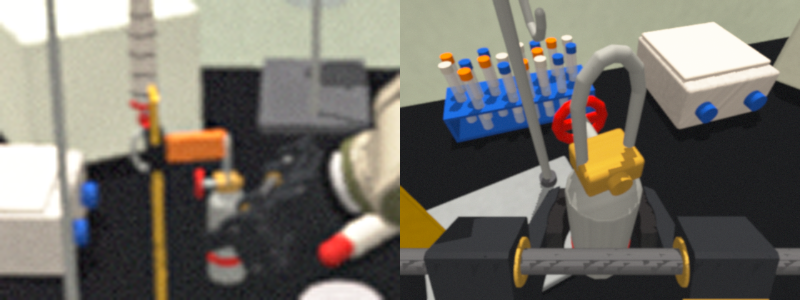

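The wrist view shows the hook at about (193,45) and the loop top at about (293,70) full-frame. I need a zoom for precise pixels.

```bash
python3 - <<'E'
from h import *
w=load('w3'); cv2.imwrite('pics/c6.png',cv2.resize(w['frame'][0:120,160:350],(760,480),interpolation=cv2.INTER_CUBIC)[:,:,::-1]); print(w['fx'],w['position'])
P=(.512,-.167,.1895)
E
```

```text
361.58330831692945 [ 0.44681469 -0.14474271  0.32713543]
```

View pics/c6.png

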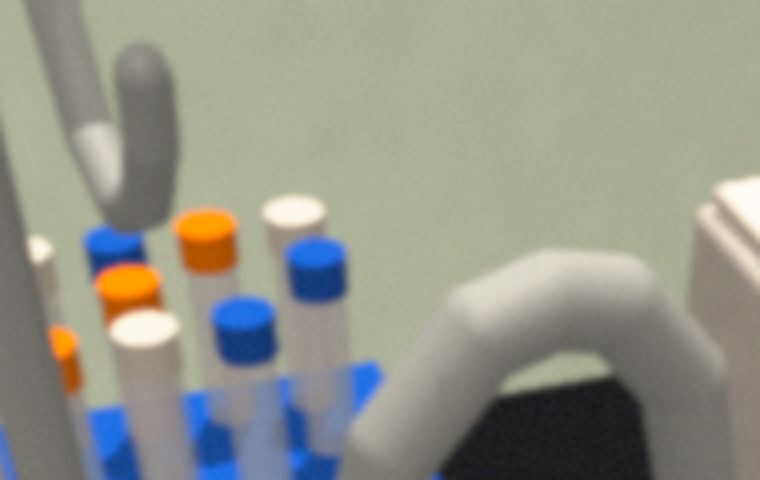

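```bash
python3 - <<'E'
from h import *
w=load('w3'); hs=np.array([.985,.172,0]); h=np.array([.591,-.156,.265])
print('tip',proj(w,h-.014*hs+[0,0,.0125]),'bot',proj(w,h-[0,0,.005]))
L=np.array([.513,-.168,.288])
for a,b in((0,0),(0,.0115),(0,-.0115)): print('loop',proj(w,L+[0,b,0]),proj(w,L+[0,b,-.0155]))
print('cam',w['rotation'].round(3).tolist())
t=load('t3'); print('top loop',proj(t,L),'hook',proj(t,h)); u,v=map(int,proj(t,L))
cv2.imwrite('pics/c7.png',np.hstack([cv2.resize(t['frame'][v-24:v+24,u-32:u+32],(400,300),interpolation=2)])[:,:,::-1]); print(u-32,v-24)
E
```

```text
tip (np.float64(198.43020471511284), np.float64(22.89367222603076)) bot (np.float64(194.10266129054034), np.float64(56.57276764415303))
loop (np.float64(287.60134366517474), np.float64(82.60472297618207)) (np.float64(286.8898565322967), np.float64(141.94684274709294))
loop (np.float64(234.0316780958908), np.float64(91.87923991160059)) (np.float64(240.61446726319448), np.float64(151.63060000484205))
loop (np.float64(337.8825366455669), np.float64(73.89953934522282)) (np.float64(330.69168032012584), np.float64(132.78071285153635))
cam [[-0.316, -0.71, 0.629], [-0.949, 0.237, -0.209], [-0.001, -0.663, -0.749]]
top loop (np.float64(327.647549886803), np.float64(213.1697107222835)) hook (np.float64(322.83160551331616), np.float64(186.60133271080556))
295 189
```

View pics/c7.png

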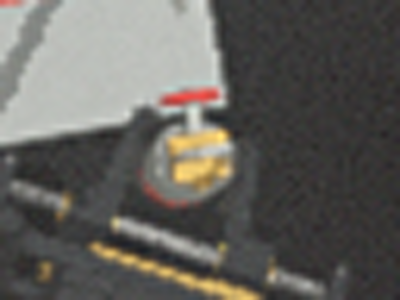

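Top view: loop wire at (327.5,213.8) against a predicted (327.6,213.2), with its yaw close to the stand's. The wrist view agrees with the hook estimate to about 1 mm. Before inserting I check the fin height numerically.

```bash
cat > meas.py <<'E'
from h import *
hs=np.array([.985,.172,0]); ys=np.array([-.172,.985,0]); h0=np.array([.591,-.156,0])
def S(x,y,z): return h0+hs*x+ys*y+np.array([0,0,z])
def fin(f):
    I=cv2.cvtColor(f['frame'],cv2.COLOR_RGB2HSV); m=((I[...,0]<14)&(I[...,0]>5)&(I[...,1]>190)&(I[...,2]>120)).astype(np.uint8)
    m[:120]=0;m[240:]=0;m[:,:235]=0;m[:,330:]=0
    n,l,st,ce=cv2.connectedComponentsWithStats(m); k=1+np.argmax(st[1:,4]); 
    return st[k],ce[k]
if __name__=='__main__':
    f=load('s3'); st,ce=fin(f); print(st,ce)
    for z in(.285,.295,.305,.315,.325): print(z,np.round(proj(f,S(-.037,.125,z)),1),'tip',np.round(proj(f,S(-.064,.12,z)),1),'root',np.round(proj(f,S(-.01,.125,z)),1))
E
python3 meas.py
```

```text
[263 171  17   8 105] [270.60952381 174.14285714]
0.285 [272.2 190.6] tip [280.6 189.3] root [263.5 191.2]
0.295 [272.1 187.7] tip [280.6 186.4] root [263.4 188.3]
0.305 [272.  184.8] tip [280.5 183.5] root [263.3 185.4]
0.315 [272.  181.9] tip [280.5 180.6] root [263.2 182.5]
0.325 [271.9 179. ] tip [280.5 177.7] root [263.1 179.6]
```

The fin centre is at about z = 0.343 (marker near -0.028), so there is enough clearance. I insert over the hook point.

```bash
python3 - <<'E'
from legs import *
legs([[.512,-.167,.1925],[.590,-.155,.1925],[.590,-.155,.168],[.590,-.155,.09]])
E
```

```text
R [[0.469, -0.316, 0.824], [-0.156, -0.949, -0.275], [0.869, 0.001, -0.495]] p [ 0.5122 -0.1673  0.1899] [-0.66  0.21  2.23  2.38  0.43 -1.03]
[ 0.512 -0.167  0.192] x1 calls [ 0.018 -0.002 -0.013] rows 1.0
[ 0.59  -0.155  0.192] x1 calls [ 0.29  -0.3    0.508] rows 2.0
[ 0.59  -0.155  0.168] x1 calls [-0.177 -0.     0.101] rows 1.0
[ 0.59  -0.155  0.09 ] x1 calls [-0.565 -0.     0.322] rows 2.0
```

{"method": "play_rows", "body": {
  "steps": [
    [[0.02, 0, -0.01], 0, 1],
    [[0.06, -0.04, 0.05], 0, 1],
    [[0.1, -0.08, 0.12], 0, 1],
    [[0.14, -0.13, 0.2], 0, 1],
    [[0.18, -0.17, 0.28], 0, 1],
    [[0.22, -0.21, 0.34], 0, 1],
    [[0.26, -0.26, 0.42], 0, 1],
    [[0.31, -0.3, 0.5], 0, 1],
    [[0.31, -0.3, 0.5], 0, 1],
    [[0.31, -0.3, 0.5], 0, 1]
  ]
}}

```text
clock: 22.3
tool_pos: [0.5907, -0.1566, 0.1928]
eef_rot: [3.139, -1.054, -0.321]
ft_force: [-0.6, -0.2, -3.7]
opening: 0.0372
grip_force: 24.9
```

```bash
python3 log.py; python3 - <<'E'
from legs import *
legs([[.590,-.155,.192],[.590,-.155,.168],[.590,-.155,.09]])
s=grab('side','s4'); w=grab('wrist','w4'); t=grab('top','t4'); q,p,R=cur(); L=p+[.001,-.001,.0982]
print(p,robot.observe()['ft_force'],proj(w,L),proj(s,L),proj(t,L))
cv2.imwrite('pics/c8.png',np.hstack([cv2.resize(w['frame'][0:135,170:350],(533,400),interpolation=2),cv2.resize(s['frame'][150:210,225:265],(267,400),interpolation=2)])[:,:,::-1])
E
```

```text
[-0.514  0.335  2.027  2.575  0.312 -1.123] [ 0.591 -0.157  0.193] az -18.5 tilt 60.4
R [[0.469, -0.317, 0.824], [-0.156, -0.948, -0.276], [0.869, 0.001, -0.494]] p [ 0.5907 -0.1566  0.1928] [-0.51  0.33  2.03  2.58  0.31 -1.12]
[ 0.59  -0.155  0.192] x1 calls [-0.011 -0.011 -0.005] rows 1.0
[ 0.59  -0.155  0.168] x1 calls [-0.174 -0.     0.099] rows 1.0
[ 0.59  -0.155  0.09 ] x1 calls [-0.565 -0.001  0.321] rows 2.0
[ 0.59052351 -0.15678891  0.19293187] [-1.45236782  0.15090404 -5.64233661] (np.float64(288.0434999964657), np.float64(83.5725966414752)) (np.float64(256.88449494301756), np.float64(172.1194665351368)) (np.float64(324.13649633801754), np.float64(185.36652488106995))
```

View pics/c8.png

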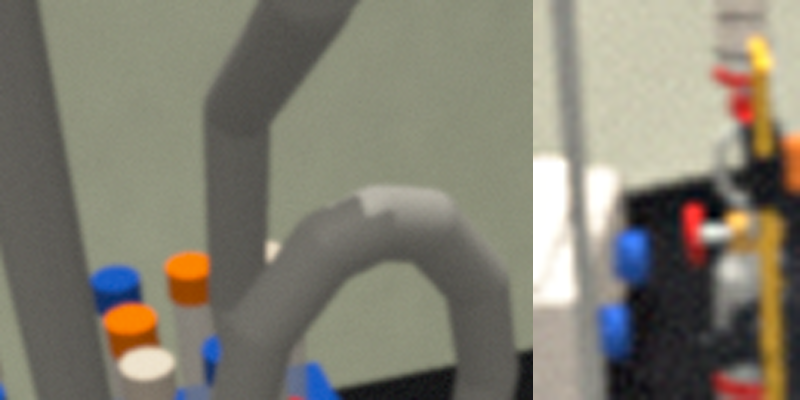

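I used the last picture. The hook's back wire shows at about (251,40) full-frame, behind the loop. I'll compare it numerically with the model.

```bash
python3 - <<'E'
from meas import *
w=load('w4')
for n,P in(('back.28',S(.014,0,.28)),('back.295',S(.014,0,.295)),('tip',S(-.014,0,.278)),('seat',S(0,0,.265)),('shank top',S(0,0,.306))): print(n,np.round(proj(w,P),1))
L=np.array([.5915,-.1578,.2911]); print('loop',proj(w,L),'R',w['position'])
for y in(-.0115,.0115): print(proj(w,L+ys*y-[0,0,.012]),proj(w,L+ys*y-[0,0,.03]))
# intersection of back wire pixel with x=+14 plane of the stand
for u,v in((251,40),(251,70)):
    p,d=ray(w,u,v); k=((S(.014,0,0)-p)@hs)/(d@hs); X=p+k*d-h0; print('seen back: y',X@ys*1e3,'z',X[2]*1e3)
# gray-ness sampling of rows for legs of loop
fr=w['frame'].astype(int)
for r in (110,125,140,160,180): print(r,[int(x) for x in fr[r,215:360:4].mean(1)])
E
```

```text
back.28 [254.8 101.2]
back.295 [251.   41.5]
tip [312. 173.]
seat [281.  177.6]
shank top [280.6   9.4]
loop (np.float64(288.1279855094445), np.float64(83.75864238763455)) R [ 0.52525493 -0.13424461  0.33046433]
(np.float64(328.4619244294522), np.float64(117.41071453417932)) (np.float64(322.31630129290403), np.float64(171.81742630411142))
(np.float64(242.80761275635035), np.float64(145.5241042471491)) (np.float64(248.34161137868708), np.float64(200.1061499424243))
seen back: y -0.02562970780503864 z 295.32046713257654
seen back: y 0.45882471936477437 z 288.4307418428809
110 [126, 118, 120, 142, 126, 129, 125, 98, 97, 106, 108, 105, 103, 94, 85, 125, 139, 138, 136, 136, 136, 135, 137, 137, 137, 135, 134, 87, 84, 86, 90, 88, 114, 136, 136, 137, 110]
125 [222, 223, 219, 153, 129, 126, 80, 93, 100, 100, 97, 94, 87, 109, 114, 104, 131, 136, 139, 137, 136, 136, 132, 116, 84, 51, 27, 38, 84, 87, 88, 92, 83, 30, 22, 65, 104]
140 [118, 121, 117, 111, 99, 105, 113, 100, 97, 97, 95, 86, 108, 111, 71, 71, 111, 108, 75, 23, 22, 17, 18, 22, 22, 24, 20, 82, 94, 94, 96, 90, 32, 25, 21, 24, 19]
160 [84, 72, 67, 57, 47, 77, 98, 93, 95, 96, 89, 96, 155, 174, 161, 116, 40, 45, 48, 106, 105, 64, 107, 112, 108, 79, 76, 94, 95, 95, 86, 20, 26, 21, 25, 23, 19]
180 [45, 48, 42, 44, 47, 60, 62, 88, 95, 91, 91, 89, 167, 110, 145, 164, 170, 169, 135, 66, 82, 89, 94, 90, 83, 85, 90, 93, 92, 85, 22, 25, 30, 20, 21, 25, 28]
```

The hook back matches the model to about 0.5 mm. The loop sits about 3 mm to -y, so I correct that and lower slowly in stages.

{"method": "play_rows", "body": {
  "steps": [
    [[0, -0.025, -0.01], 0, 1],
    [[-0.04, -0.025, 0.01], 0, 1],
    [[-0.08, -0.025, 0.035], 0, 1],
    [[-0.12, -0.025, 0.06], 0, 1],
    [[-0.16, -0.025, 0.08], 0, 1],
    [[-0.2, -0.025, 0.105], 0, 1],
    [[-0.24, -0.025, 0.13], 0, 1],
    [[-0.28, -0.025, 0.15], 0, 1],
    [[-0.32, -0.025, 0.175], 0, 1],
    [[-0.36, -0.025, 0.195], 0, 1],
    [[-0.36, -0.025, 0.195], 0, 1],
    [[-0.36, -0.025, 0.195], 0, 1]
  ]
}}

```text
clock: 23.95
tool_pos: [0.5908, -0.1558, 0.1452]
eef_rot: [-3.14, -1.057, -0.329]
ft_force: [-7.4, -12.6, -0.2]
opening: 0.0372
grip_force: 24.9
```

```bash
python3 log.py; cat > ptr.py <<'E'
from meas import *
# red pointer/handwheel/cap pixels from cameras; prints mean ft over frames
F=[]
for i in range(6): f=robot.grab_frame('wrist'); F.append(robot.observe()['ft_force'])
print('ft',np.mean(F,0).round(2),np.std(F,0).round(2),robot.observe()['tool_pos'].round(4))
s=grab('side','sx')
fr=s['frame']; I=cv2.cvtColor(fr,cv2.COLOR_RGB2HSV); m=((I[...,0]<5)|(I[...,0]>174))&(I[...,1]>140)&(I[...,2]>90)
m[:,:240]=0;m[:,275:]=0;m[:95]=0;m[290:]=0
n,l,st,ce=cv2.connectedComponentsWithStats(m.astype(np.uint8))
for a,c in zip(st[1:],ce[1:]):
    if a[4]>2: print(a,c.round(1))
for d in (0,.04,.07): print(d,'pointer',np.round(proj(s,S(0,.095,.315-d)),1),'arm root',np.round(proj(s,S(0,.0,.315-d)),1))
print(fin(s))
E
python3 ptr.py
```

```text
[-0.51   0.44   2.054  2.754  0.431 -1.306] [ 0.591 -0.156  0.145] az -18.8 tilt 60.6
ft [ -6.23 -13.5    0.42] [0.46 0.37 0.27] [ 0.5908 -0.1558  0.1452]
[250 110   8   4  26] [253.6 111.5]
[253 161   4   2   6] [254.5 161.5]
[255 170   2   4   6] [255.7 171.5]
[248 193   4   9  23] [249.3 196.5]
[253 218   6   4  13] [255.3 219.8]
0 pointer [259.1 178.4] arm root [256.7 165.8]
0.04 pointer [259.5 189.8] arm root [257.2 176.7]
0.07 pointer [259.9 198.2] arm root [257.5 184.8]
(array([263, 168,  18,  11, 120], dtype=int32), array([271.94166667, 173.83333333]))
```

The lateral force (-6, -13.5 N) comes from the gripper body's corner touching the rule after my +y shift. I undo that shift gently.

{"method": "play_rows", "body": {
  "steps": [
    [[0, 0.007, 0.002], 0, 1],
    [[0, 0.014, 0.004], 0, 1],
    [[0, 0.021, 0.007], 0, 1],
    [[0, 0.028, 0.01], 0, 1],
    [[0, 0.028, 0.01], 0, 1],
    [[0, 0.028, 0.01], 0, 1]
  ]
}}

```text
clock: 25.05
tool_pos: [0.5905, -0.1568, 0.1431]
eef_rot: [3.139, -1.054, -0.32]
ft_force: [0.0, 2.8, -1.8]
opening: 0.0372
grip_force: 24.7
```

```bash
python3 log.py; python3 ptr.py
```

```text
[-0.515  0.444  2.054  2.736  0.434 -1.297] [ 0.59  -0.157  0.143] az -18.5 tilt 60.4
ft [ 0.67  3.2  -2.62] [0.25 0.69 0.23] [ 0.5904 -0.157   0.1432]
[250 110   8   4  26] [253.6 111.5]
[253 161   4   2   6] [254.8 161.3]
[255 171   2   4   6] [255.7 172.2]
[248 193   4   9  23] [249.4 196.6]
[253 219   6   3  12] [255.5 220.2]
0 pointer [259.1 178.4] arm root [256.7 165.8]
0.04 pointer [259.5 189.8] arm root [257.2 176.7]
0.07 pointer [259.9 198.2] arm root [257.5 184.8]
(array([263, 168,  18,  11, 119], dtype=int32), array([271.98319328, 173.69747899]))
```

There is now about +3 N laterally at the loop: the hook is bearing on the side of the arch, and the rule blocks moving further +y. A small spin about the tool axis tilts the loop toward +y without moving the gripper body. I'll spin by about -3°.

{"method": "play_rows", "body": {
  "steps": [
    [[0, 0, 0], -0.02, 1],
    [[0, 0, 0], -0.04, 1],
    [[0, 0, 0], -0.06, 1],
    [[0, 0, 0], -0.08, 1],
    [[0, 0, 0], -0.1, 1],
    [[0, 0, 0], -0.1, 1],
    [[0, 0, 0], -0.1, 1]
  ]
}}

```text
clock: 26.28
tool_pos: [0.5904, -0.1574, 0.1433]
eef_rot: [3.048, -1.052, -0.217]
ft_force: [-1.2, -3.7, -1.3]
opening: 0.0372
grip_force: 24.9
```

```bash
python3 log.py; python3 ptr.py
```

```text
[-0.516  0.444  2.054  2.737  0.434 -1.349] [ 0.59  -0.157  0.143] az -18.6 tilt 60.4
ft [-0.3  -4.14 -1.59] [0.53 0.66 0.23] [ 0.5905 -0.1573  0.1433]
[250 110   8   4  26] [253.6 111.5]
[253 161   4   2   6] [254.5 161.5]
[255 170   2   4   6] [255.7 171.5]
[248 194   4   9  24] [249.2 197.5]
[253 218   6   4  13] [255.4 219.8]
0 pointer [259.1 178.4] arm root [256.7 165.8]
0.04 pointer [259.5 189.8] arm root [257.2 176.7]
0.07 pointer [259.9 198.2] arm root [257.5 184.8]
(array([263, 168,  18,  11, 124], dtype=int32), array([271.73387097, 173.75806452]))
```

{"method": "play_rows", "body": {
  "steps": [
    [[0, 0, 0], 0.02, 1],
    [[0, 0, 0], 0.04, 1],
    [[0, 0, 0], 0.05, 1],
    [[0, 0, 0], 0.05, 1]
  ]
}}

```text
clock: 27.12
tool_pos: [0.5904, -0.1567, 0.1431]
eef_rot: [3.093, -1.053, -0.267]
ft_force: [0.3, 0.4, -4.3]
opening: 0.0369
grip_force: 24.7
```

```bash
python3 log.py; python3 ptr.py; python3 - <<'E'
from legs import *
q,p,R=cur(); print(R.round(3).tolist(), shares(R,[0,0,-.01]))
E
```

```text
[-0.515  0.444  2.054  2.736  0.434 -1.323] [ 0.59  -0.157  0.143] az -18.5 tilt 60.4
ft [ 0.41  1.58 -2.9 ] [0.23 0.71 0.67] [ 0.5905 -0.1569  0.1433]
[250 110   8   4  26] [253.6 111.5]
[253 161   4   2   6] [254.5 161.5]
[255 170   2   4   6] [255.7 171.5]
[248 194   4   9  24] [249.2 197.6]
[253 219   6   3  12] [255.5 220.2]
0 pointer [259.1 178.4] arm root [256.7 165.8]
0.04 pointer [259.5 189.8] arm root [257.2 176.7]
0.07 pointer [259.9 198.2] arm root [257.5 184.8]
(array([263, 169,  18,  10, 118], dtype=int32), array([271.96610169, 173.70338983]))
[[0.477, -0.304, 0.825], [-0.131, -0.952, -0.276], [0.869, 0.024, -0.494]] [-0.072 -0.002  0.041]
```

{"method": "play_rows", "body": {
  "steps": [
    [[-0.02, 0, 0.01], -0.015, 1],
    [[-0.05, 0, 0.03], -0.02, 1],
    [[-0.08, 0, 0.045], -0.02, 1],
    [[-0.11, 0, 0.06], -0.02, 1],
    [[-0.14, 0, 0.08], -0.02, 1],
    [[-0.17, 0, 0.1], -0.02, 1],
    [[-0.2, 0, 0.11], -0.02, 1],
    [[-0.22, 0, 0.12], -0.02, 1],
    [[-0.22, 0, 0.12], -0.02, 1]
  ]
}}

```text
clock: 28.6
tool_pos: [0.5897, -0.1576, 0.113]
eef_rot: [3.075, -1.053, -0.247]
ft_force: [1.1, 3.4, -0.8]
opening: 0.0371
grip_force: 24.7
```

```bash
python3 log.py; python3 ptr.py
```

```text
[-0.517  0.515  2.064  2.791  0.51  -1.397] [ 0.59  -0.158  0.113] az -18.5 tilt 60.4
ft [ 0.75  3.8  -0.67] [0.5  0.49 0.26] [ 0.5898 -0.1577  0.1133]
[250 110   8   4  26] [253.6 111.5]
[253 161   4   2   7] [254.7 161.4]
[254 177   5  11  23] [256.  180.9]
[248 201   4   9  24] [249.6 204.7]
[254 226   6   3  11] [256.4 227.2]
0 pointer [259.1 178.4] arm root [256.7 165.8]
0.04 pointer [259.5 189.8] arm root [257.2 176.7]
0.07 pointer [259.9 198.2] arm root [257.5 184.8]
(array([263, 169,  18,   9, 116], dtype=int32), array([271.6637931 , 173.73275862]))
```

{"method": "play_rows", "body": {
  "steps": [
    [[0, 0, 0], -0.02, 1],
    [[0, -0.002, 0], -0.04, 1],
    [[-0.02, -0.004, 0.01], -0.05, 1],
    [[-0.04, -0.004, 0.02], -0.05, 1],
    [[-0.055, -0.004, 0.03], -0.05, 1],
    [[-0.055, -0.004, 0.03], -0.05, 1]
  ]
}}

```text
clock: 29.7
tool_pos: [0.5896, -0.1575, 0.1054]
eef_rot: [3.03, -1.05, -0.195]
ft_force: [-1.0, -2.9, -1.7]
opening: 0.037
grip_force: 25.0
```

```bash
python3 log.py; python3 ptr.py|head -1
```

```text
[-0.517  0.534  2.065  2.804  0.528 -1.437] [ 0.59  -0.158  0.105] az -18.6 tilt 60.4
ft [-1.08 -3.68 -0.64] [0.28 0.43 0.39] [ 0.5896 -0.1575  0.1056]
```

{"method": "play_rows", "body": {
  "steps": [
    [[0, 0, 0], 0.012, 1],
    [[0, 0, 0], 0.024, 1],
    [[-0.012, 0, 0.007], 0.024, 1],
    [[-0.024, 0, 0.014], 0.024, 1],
    [[-0.024, 0, 0.014], 0.024, 1]
  ]
}}

```text
clock: 30.68
tool_pos: [0.5897, -0.1574, 0.1022]
eef_rot: [3.051, -1.052, -0.219]
ft_force: [-0.8, 0.9, -0.3]
opening: 0.0373
grip_force: 24.8
```

```bash
python3 log.py; python3 ptr.py|head -1
```

```text
[-0.517  0.542  2.066  2.808  0.536 -1.429] [ 0.59  -0.157  0.102] az -18.5 tilt 60.4
ft [0.44 0.7  0.05] [0.57 0.55 0.27] [ 0.5896 -0.1574  0.1023]
```

The forces are balanced, with the spring carrying the weight. I relax the grip and open in small increments.

{"method": "play_rows", "body": {
  "steps": [
    [[0, 0, 0], 0, 1],
    [[0, 0, 0], 0, 1],
    [[0, 0, 0], 0, 1],
    [[0, 0, 0], 0, 1]
  ],
  "newtons": 3
}}

```text
clock: 31.52
tool_pos: [0.5896, -0.1576, 0.1023]
eef_rot: [3.051, -1.052, -0.22]
ft_force: [-0.6, -0.6, -0.4]
opening: 0.0375
grip_force: 3.0
```

{"method": "play_rows", "body": {
  "steps": [
    [[0, 0, 0], 0, 0.15],
    [[0, 0, 0], 0, 0.14],
    [[0, 0, 0], 0, 0.13],
    [[0, 0, 0], 0, 0.12],
    [[0, 0, 0], 0, 0.1],
    [[0, 0, 0], 0, 0.08],
    [[0, 0, 0], 0, 0.05],
    [[0, 0, 0], 0, 0.02],
    [[0, 0, 0], 0, -0.02],
    [[0, 0, 0], 0, -0.06],
    [[0, 0, 0], 0, -0.1],
    [[0, 0, 0], 0, -0.15]
  ]
}}

```text
clock: 33.02
tool_pos: [0.5896, -0.1576, 0.1023]
eef_rot: [3.051, -1.052, -0.22]
ft_force: [-0.3, -0.3, -0.2]
opening: 0.0502
grip_force: 0.0
```

```bash
python3 log.py; python3 ptr.py; python3 -c "
from legs import *
q,p,R=cur(); print(R.round(3).tolist())"
```

```text
[-0.517  0.542  2.066  2.808  0.536 -1.429] [ 0.59  -0.158  0.102] az -18.5 tilt 60.4
ft [ 0.09 -0.24  0.2 ] [0.59 0.36 0.39] [ 0.5896 -0.1576  0.1023]
[250 110   8   4  25] [253.7 111.5]
[253 161   4   2   6] [254.5 161.5]
[254 181   5   8  20] [256.  183.4]
[248 204   4   9  25] [249.5 207.7]
[254 229   6   3  12] [256.5 230.3]
0 pointer [259.1 178.4] arm root [256.7 165.8]
0.04 pointer [259.5 189.8] arm root [257.2 176.7]
0.07 pointer [259.9 198.2] arm root [257.5 184.8]
(array([263, 168,  18,  11, 123], dtype=int32), array([271.83739837, 173.76422764]))
[[0.484, -0.293, 0.824], [-0.108, -0.955, -0.276], [0.868, 0.045, -0.494]]
```

It is released and hanging, with no contact force. I open fully and back straight out along the stand's -x, away from the rule.

```bash
python3 - <<'E'
from legs import *
from path import *
q,p,R=cur()
W=[p-.045*np.array([.985,.172,0]),[.51,-.21,.13],[.45,-.21,.25],[.43,-.15,.36],[.44,-.05,.41],[.5106,-.0442,.395],[.5106,-.0442,.34],[.5106,-.0442,.275]]
legs(W); track(q,R,W)
E
```

```text
R [[0.484, -0.293, 0.824], [-0.108, -0.955, -0.276], [0.868, 0.045, -0.494]] p [ 0.5896 -0.1576  0.1023] [-0.52  0.54  2.07  2.81  0.54 -1.43]
[ 0.545 -0.165  0.102] x1 calls [-0.172  0.17  -0.287] rows 1.0
[ 0.51 -0.21  0.13] x1 calls [ 0.098  0.452 -0.254] rows 2.0
[ 0.45 -0.21  0.25] x1 calls [ 0.626  0.191 -0.906] rows 3.0
[ 0.43 -0.15  0.36] x1 calls [ 0.661 -0.388 -0.729] rows 3.0
[ 0.44 -0.05  0.41] x1 calls [ 0.312 -0.802 -0.368] rows 2.0
[ 0.511 -0.044  0.395] x1 calls [ 0.171 -0.224  0.533] rows 2.0
[ 0.511 -0.044  0.34 ] x1 calls [-0.398 -0.021  0.226] rows 1.0
[ 0.511 -0.044  0.275] x1 calls [-0.47  -0.024  0.268] rows 2.0
[ 0.545 -0.165  0.102] [-0.6   0.49  2.18  2.72  0.61 -1.41] maxstep 0.06 err 0.0000
[ 0.51 -0.21  0.13] [-0.76  0.39  2.22  2.43  0.61 -1.24] maxstep 0.10 err 0.0000
[ 0.45 -0.21  0.25] [-0.91 -0.03  2.27  1.7   0.51 -0.51] maxstep 0.18 err 0.0000
[ 0.43 -0.15  0.36] [-0.82 -0.34  2.17  0.98  0.52  0.34] maxstep 0.18 err 0.0000
[ 0.44 -0.05  0.41] [-0.43 -0.39  2.08  0.23  0.41  1.26] maxstep 0.27 err 0.0000
[ 0.511 -0.044  0.395] [-0.31 -0.18  1.97 -0.04  0.3   1.57] maxstep 0.10 err 0.0000
[ 0.511 -0.044  0.34 ] [-0.31 -0.12  2.07 -0.09  0.14  1.61] maxstep 0.08 err 0.0000
[ 0.511 -0.044  0.275] [-0.3  -0.05  2.15 -1.23  0.02  2.76] maxstep 1.06 err 0.0406
```

{"method": "play_rows", "body": {
  "steps": [
    [[0, 0, 0], 0, -0.3],
    [[0, 0, 0], 0, -0.5],
    [[0, 0, 0], 0, -0.8],
    [[0, 0, 0], 0, -0.9],
    [[0, 0, 0], 0, -0.9],
    [[0, 0, 0], 0, -0.9]
  ]
}}

```text
clock: 34.12
tool_pos: [0.5896, -0.1576, 0.1023]
eef_rot: [3.051, -1.052, -0.22]
ft_force: [-0.0, -0.6, 0.6]
opening: 0.0837
grip_force: 0.0
```

{"method": "play_rows", "body": {
  "steps": [
    [[-0.04, 0.04, -0.07], 0, -1],
    [[-0.09, 0.09, -0.14], 0, -1],
    [[-0.13, 0.13, -0.21], 0, -1],
    [[-0.17, 0.17, -0.28], 0, -1],
    [[-0.17, 0.17, -0.29], 0, -1],
    [[-0.14, 0.32, -0.38], 0, -1],
    [[-0.11, 0.47, -0.46], 0, -1],
    [[-0.07, 0.62, -0.54], 0, -1],
    [[-0.07, 0.62, -0.54], 0, -1]
  ]
}}

```text
clock: 35.25
tool_pos: [0.5103, -0.2108, 0.1311]
eef_rot: [3.049, -1.053, -0.22]
ft_force: [0.1, 0.3, -0.2]
opening: 0.0879
grip_force: 0.0
```

{"method": "play_rows", "body": {
  "steps": [
    [[0.2, 0.06, -0.3], 0, -1],
    [[0.4, 0.13, -0.6], 0, 0],
    [[0.63, 0.19, -0.9], 0, 1],
    [[0.63, 0.19, -0.9], 0, 1],
    [[0.63, 0.19, -0.9], 0, 1]
  ]
}}

```text
clock: 35.88
tool_pos: [0.4516, -0.2094, 0.2507]
eef_rot: [3.051, -1.053, -0.218]
ft_force: [-0.5, -0.4, 0.5]
opening: 0.0503
grip_force: 0.0
```

{"method": "play_rows", "body": {
  "steps": [
    [[0.33, -0.2, -0.36], 0, 1],
    [[0.66, -0.39, -0.73], 0, 1],
    [[0.66, -0.39, -0.73], 0, 1],
    [[0.66, -0.39, -0.73], 0, 1]
  ]
}}

```text
clock: 36.38
tool_pos: [0.4316, -0.1484, 0.3617]
eef_rot: [3.049, -1.054, -0.214]
ft_force: [0.4, 0.1, -0.3]
opening: 0.0103
grip_force: 0.0
```

```bash
python3 log.py; cat ptr.py | sed 's/range(6)/range(1)/' > ptr1.py; python3 ptr1.py; python3 - <<'E'
from path import *
q,p,R=cur(); print(p)
q=track(q,R,[[.43,-.08,.38]])
for i in range(14):
    R=fk(q)[1]; d=R.T@np.array([0,0,-1.]); d/=np.abs(d).max(); n=push(q,d,.6,1); 
    print(d.round(2),fk(n)[0].round(3),az(n).round(1),n.round(2)); q=n
E
```

```text
[-0.808 -0.335  2.17   0.98   0.513  0.348] [ 0.432 -0.148  0.362] az -18.4 tilt 60.6
ft [-0.04 -0.05  0.19] [0. 0. 0.] [ 0.4315 -0.1487  0.3607]
[250 110   8   4  25] [253.7 111.5]
[253 161   4   2   6] [254.8 161.3]
[254 181   4   9  20] [255.9 183.8]
[248 204   4   9  26] [249.5 207.7]
[253 228   7   4  15] [255.8 230.1]
0 pointer [259.1 178.4] arm root [256.7 165.8]
0.04 pointer [259.5 189.8] arm root [257.2 176.7]
0.07 pointer [259.9 198.2] arm root [257.5 184.8]
(array([263, 169,  18,  10, 114], dtype=int32), array([271.75438596, 173.92982456]))
[ 0.43146744 -0.14909778  0.35943684]
[ 0.43 -0.08  0.38] [-0.57 -0.4   2.16  0.58  0.41  0.85] maxstep 0.20 err 0.0000
[-1.   -0.05  0.57] [ 0.43  -0.08   0.318] [-18.4  60.4] [-0.57 -0.33  2.29  1.    0.26  0.41]
[-1.   -0.05  0.57] [ 0.43  -0.08   0.255] [-18.4  60.4] [-0.57 -0.2   2.39  1.95  0.24 -0.57]
[-1.   -0.05  0.57] [ 0.43  -0.08   0.193] [-18.4  60.4] [-0.57 -0.01  2.48  2.58  0.42 -1.23]
[-1.   -0.05  0.57] [ 0.43 -0.08  0.13] [-18.4  60.4] [-0.57  0.24  2.53  2.8   0.7  -1.48]
[-1.   -0.05  0.57] [ 0.43  -0.08   0.068] [-
[... 198 characters left out ...]
.4] [-0.57  1.06  2.43  2.92  1.39 -1.71]
[-1.   -0.05  0.57] [ 0.43 -0.08 -0.12] [-18.4  60.4] [-0.57  1.26  2.33  2.92  1.49 -1.73]
[-1.   -0.05  0.57] [ 0.43  -0.08  -0.182] [-18.4  60.4] [-0.57  1.43  2.2   2.92  1.53 -1.74]
[-1.   -0.05  0.57] [ 0.43  -0.08  -0.245] [-18.4  60.4] [-0.57  1.58  2.07  2.92  1.55 -1.74]
[-1.   -0.05  0.57] [ 0.43  -0.08  -0.307] [-18.4  60.4] [-0.57  1.72  1.92  2.92  1.53 -1.74]
[-1.   -0.05  0.57] [ 0.43 -0.08 -0.37] [-18.4  60.4] [-0.57  1.84  1.75  2.92  1.5  -1.73]
[-1.   -0.05  0.57] [ 0.43  -0.08  -0.432] [-18.4  60.4] [-0.57  1.97  1.58  2.92  1.45 -1.72]
[-1.   -0.05  0.57] [ 0.43  -0.08  -0.495] [-18.4  60.4] [-0.57  2.1   1.38  2.92  1.38 -1.71]
```

The cylinder hangs steady (wheel pixel unchanged). To avoid the wrist singularity I'll push the fin down with the open gripper's left fingertip.

```bash
python3 - <<'E'
from legs import *
from path import *
q,p,R=cur()
W=[[.44,-.12,.40],[.494,-.0935,.395],[.494,-.0935,.34],[.494,-.0935,.30],[.494,-.0935,.27]]
legs(W); track(q,R,W)
E
```

```text
R [[0.485, -0.291, 0.825], [-0.108, -0.956, -0.274], [0.868, 0.044, -0.495]] p [ 0.4315 -0.1491  0.3594] [-0.81 -0.33  2.17  0.98  0.51  0.34]
[ 0.44 -0.12  0.4 ] x1 calls [ 0.302 -0.237 -0.175] rows 1.0
[ 0.494 -0.094  0.395] x1 calls [ 0.158 -0.344  0.331] rows 1.0
[ 0.494 -0.094  0.34 ] x1 calls [-0.398 -0.02   0.227] rows 1.0
[ 0.494 -0.094  0.3  ] x1 calls [-0.289 -0.015  0.165] rows 1.0
[ 0.494 -0.094  0.27 ] x1 calls [-0.217 -0.011  0.124] rows 1.0
[ 0.44 -0.12  0.4 ] [-0.69 -0.37  2.09  0.71  0.51  0.69] maxstep 0.17 err 0.0000
[ 0.494 -0.094  0.395] [-0.49 -0.22  2.    0.45  0.34  1.01] maxstep 0.12 err 0.0000
[ 0.494 -0.094  0.34 ] [-0.49 -0.17  2.11  0.77  0.21  0.67] maxstep 0.21 err 0.0000
[ 0.494 -0.094  0.3  ] [-0.49 -0.11  2.18  1.41  0.15  0.03] maxstep 0.38 err 0.0000
[ 0.494 -0.094  0.27 ] [-0.49 -0.05  2.22  2.05  0.16 -0.62] maxstep 0.34 err 0.0000
```

{"method": "play_rows", "body": {
  "steps": [
    [[0.15, -0.12, -0.09], 0, -1],
    [[0.3, -0.24, -0.17], 0, -1],
    [[0.3, -0.24, -0.17], 0, -1],
    [[0.3, -0.24, -0.17], 0, -1],
    [[0.38, -0.41, 0], 0, -1],
    [[0.46, -0.58, 0.16], 0, -1],
    [[0.46, -0.58, 0.16], 0, -1],
    [[0.46, -0.58, 0.16], 0, -1]
  ]
}}

```text
clock: 37.48
tool_pos: [0.4936, -0.0949, 0.3945]
eef_rot: [3.052, -1.049, -0.221]
ft_force: [1.3, -0.4, -0.2]
opening: 0.0801
grip_force: 0.0
```

```bash
python3 log.py; cat > look.py <<'E'
from meas import *
import sys
tag=sys.argv[1]
w=grab('wrist','w'+tag); s=grab('side','s'+tag); t=grab('top','t'+tag)
print(robot.observe()['tool_pos'].round(4),robot.observe()['ft_force'].round(2))
for nm,f in(('w',w),('s',s)):
    I=cv2.cvtColor(f['frame'],cv2.COLOR_RGB2HSV).astype(int)
    for k,m in(('red',((I[...,0]<5)|(I[...,0]>174))&(I[...,1]>130)&(I[...,2]>70)),('orange',(I[...,0]>5)&(I[...,0]<14)&(I[...,1]>180)&(I[...,2]>90))):
        if nm=='s': m[:,:235]=0;m[:,330:]=0;m[:100]=0;m[290:]=0
        n,l,st,ce=cv2.connectedComponentsWithStats(m.astype(np.uint8))
        for a,c in zip(st[1:],ce[1:]):
            if a[4]>(30 if nm=='w' else 4): print(nm,k,a,c.round(1))
P={'ptr.065':S(0,.095,.250),'ptrroot':S(0,.0,.250),'fin tip':S(-.064,.12,.343),'fin root':S(-.01,.12,.343),'index':S(0,.105,.343)}
for k,v in P.items(): print(k,v.round(3),np.round(proj(w,v)),np.round(proj(s,v),1))
E
python3 look.py a
```

```text
[-0.492 -0.222  2.004  0.444  0.345  1.014] [ 0.494 -0.095  0.394] az -18.6 tilt 60.3
[ 0.4935 -0.095   0.3955] [-0.05  0.51 -0.71]
w red [301 203  37  20 272] [319.3 214.9]
w red [206 255 112  54 938] [271.6 279.9]
w red [277 283  20  18 195] [286.9 290.9]
s red [250 110   8   4  28] [253.5 111.5]
s red [253 161   4   2   7] [254.7 161.4]
s red [254 180   4  11  22] [255.9 183.9]
s red [317 183  13  10  88] [322.9 187.5]
s red [308 200  11  10  81] [312.9 204.7]
s red [248 204   4   9  27] [249.4 207.9]
s red [253 228   7   4  15] [255.8 230.1]
s orange [263 168  18  11 127] [271.8 174. ]
s orange [258 182   1   9   9] [258. 186.]
ptr.065 [ 0.575 -0.062  0.25 ] [209. 309.] [259.8 196.8]
ptrroot [ 0.591 -0.156  0.25 ] [308. 267.] [257.5 183.5]
fin tip [ 0.507 -0.049  0.343] [185. 351.] [280.4 172.4]
fin root [ 0.561 -0.04   0.343] [158. 269.] [262.7 173.5]
index [ 0.573 -0.053  0.343] [178. 248.] [259.  171.6]
```

```bash
cat > pz.py <<'E'
from meas import *
import sys
from scipy.optimize import least_squares
w=load(sys.argv[1]); I=cv2.cvtColor(w['frame'],cv2.COLOR_RGB2HSV).astype(int)
m=((I[...,0]<5)|(I[...,0]>174))&(I[...,1]>130)&(I[...,2]>70); n,l,st,ce=cv2.connectedComponentsWithStats(m.astype(np.uint8))
# keep components near predicted line
A,B=np.array(proj(w,S(0,.095,.25))),np.array(proj(w,S(0,0,.25)))
k=1+np.argmin([abs(c[0]-(A+B)[0]/2)+abs(c[1]-(A+B)[1]/2) - a[4]*.05 for a,c in zip(st[1:],ce[1:])])
v,u=np.nonzero(l==k); print('comp',st[k]); 
o=np.argsort(u); print('left end',u[o[:6]],v[o[:6]],'right end',u[o[-6:]],v[o[-6:]])
c=np.polyfit(u,v,1)
for z in(.24,.245,.25,.255,.26):
    y=[.02,.05,.08]; d=[proj(w,S(0,a,z)) for a in y]; print(z,'line resid (px)',[round(float(np.polyval(c,a)-b),1) for a,b in d],'tip',np.round(proj(w,S(0,.095,z)),1))
E
python3 pz.py wa
python3 - <<'E'
from meas import *
# side camera: wheel position initial vs hanging, bias-corrected
for tag in('side0','sa'):
    f=load(tag); I=cv2.cvtColor(f['frame'],cv2.COLOR_RGB2HSV).astype(int); m=((I[...,0]<5)|(I[...,0]>174))&(I[...,1]>130)&(I[...,2]>80)
    n,l,st,ce=cv2.connectedComponentsWithStats(m.astype(np.uint8))
    print(tag,[(a.tolist(),c.round(2).tolist()) for a,c in zip(st[1:],ce[1:]) if a[4]>8 and 240<c[0]<305 and 150<c[1]<320])
f=load('side0')
for y in (0,5,10):
    R=Ro.from_euler('z',y,degrees=True).as_matrix(); print(y,proj(f,np.array([.464,.1165,0])+R@[.028,0,.107]))
for z in(.08,.085,.09,.095): print(z,proj(f,S(.028,0,z-.0+.057)))
E
```

```text
comp [206 255 112  54 938]
left end [206 206 207 207 207 207] [306 307 305 308 307 306] right end [316 316 317 317 317 317] [259 262 264 261 262 263]
0.24 line resid (px) [-7.7, -8.5, -9.4] tip [210.1 314.4]
0.245 line resid (px) [-5.0, -5.8, -6.6] tip [209.5 311.8]
0.25 line resid (px) [-2.2, -2.9, -3.7] tip [208.9 309.1]
0.255 line resid (px) [0.6, -0.0, -0.7] tip [208.2 306.3]
0.26 line resid (px) [3.5, 3.0, 2.4] tip [207.6 303.4]
side0 [([255, 164, 3, 4, 9], [255.67, 165.67]), ([281, 263, 5, 11, 37], [283.0, 267.7]), ([294, 290, 6, 4, 13], [296.54, 291.92])]
sa [([254, 180, 4, 11, 22], [255.91, 183.86]), ([248, 204, 4, 9, 27], [249.44, 207.89]), ([253, 228, 7, 4, 15], [255.8, 230.07])]
0 (np.float64(283.65737932938015), np.float64(267.67453096153656))
5 (np.float64(283.65708754644226), np.float64(268.17375942410456))
10 (np.float64(283.7280988976269), np.float64(268.67234600238953))
0.08 (np.float64(250.65859885290774), np.float64(213.01681727894288))
0.085 (np.float64(250.59368613905005), np.float64(211.77835266451288))
0.09 (np.float64(250.52856241101162), np.float64(210.5358621269553))
0.095 (np.float64(250.4632266381898), np.float64(209.28932600348318))
```

{"method": "play_rows", "body": {
  "steps": [
    [[-0.07, 0, 0.04], 0, -1],
    [[-0.14, -0.01, 0.08], 0, -1],
    [[-0.21, -0.01, 0.12], 0, -1],
    [[-0.28, -0.02, 0.165], 0, -1],
    [[-0.35, -0.02, 0.205], 0, -1],
    [[-0.39, -0.02, 0.225], 0, -1],
    [[-0.39, -0.02, 0.225], 0, -1]
  ]
}}

```text
clock: 38.5
tool_pos: [0.4942, -0.0946, 0.3414]
eef_rot: [3.052, -1.052, -0.221]
ft_force: [-0.0, 0.5, -0.2]
opening: 0.0882
grip_force: 0.2
```

```bash
python3 log.py; python3 look.py b | grep -v "^w red"
```

```text
[-0.49  -0.166  2.105  0.758  0.211  0.69 ] [ 0.494 -0.095  0.341] az -18.6 tilt 60.4
[ 0.4943 -0.0946  0.3416] [0.38 0.65 0.1 ]
s red [250 110   8   4  28] [253.5 111.5]
s red [253 161   4   2   7] [254.7 161.4]
s red [254 180   4   5  18] [255.5 182.2]
s red [318 183  12  10  89] [323.  187.4]
s red [308 200  11  10  81] [312.9 204.7]
s red [248 204   4  10  28] [249.5 208.1]
s red [253 228   7   4  15] [255.8 230.1]
s orange [263 178  18   9 139] [271.5 182.4]
ptr.065 [ 0.575 -0.062  0.25 ] [201. 276.] [259.8 196.8]
ptrroot [ 0.591 -0.156  0.25 ] [315. 232.] [257.5 183.5]
fin tip [ 0.507 -0.049  0.343] [165. 304.] [280.4 172.4]
fin root [ 0.561 -0.04   0.343] [135. 212.] [262.7 173.5]
index [ 0.573 -0.053  0.343] [161. 190.] [259.  171.6]
```

{"method": "play_rows", "body": {
  "steps": [
    [[-0.05, 0, 0.03], 0, -1],
    [[-0.1, -0.005, 0.06], 0, -1],
    [[-0.15, -0.01, 0.09], 0, -1],
    [[-0.2, -0.01, 0.115], 0, -1],
    [[-0.25, -0.015, 0.145], 0, -1],
    [[-0.3, -0.02, 0.17], 0, -1],
    [[-0.33, -0.02, 0.185], 0, -1],
    [[-0.33, -0.02, 0.185], 0, -1]
  ]
}}

```text
clock: 39.65
tool_pos: [0.4943, -0.0942, 0.2963]
eef_rot: [3.051, -1.052, -0.22]
ft_force: [1.1, -1.3, 0.9]
opening: 0.0884
grip_force: 0.5
```

```bash
python3 log.py; python3 look.py c | grep -E "^(s red \[25|s or|\[|w or)"; python3 pz.py wc
```

```text
[-0.489 -0.099  2.181  1.499  0.144 -0.061] [ 0.494 -0.094  0.296] az -18.6 tilt 60.4
[ 0.4942 -0.0941  0.2964] [ 0.26 -0.65  0.53]
w orange [136 235  24  11  37] [147.6 238.9]
s red [250 110   8   4  29] [253.6 111.4]
s red [253 161   4   2   7] [254.7 161.4]
s red [254 181   4   9  21] [255.8 183.8]
s red [253 228   7   4  15] [255.8 230.1]
s orange [263 191  18   9 126] [271.7 195.2]
comp [ 190  177  145   63 1693]
left end [190 190 190 190 191 191] [236 234 235 237 234 233] right end [333 333 334 334 334 334] [191 182 186 188 187 185]
0.24 line resid (px) [-11.5, -12.4, -13.3] tip [195.4 248.1]
0.245 line resid (px) [-7.0, -7.7, -8.4] tip [194.3 243.5]
0.25 line resid (px) [-2.4, -2.9, -3.4] tip [193.2 238.7]
0.255 line resid (px) [2.4, 2.1, 1.7] tip [192.1 233.9]
0.26 line resid (px) [7.3, 7.2, 7.1] tip [190.9 228.8]
```

{"method": "play_rows", "body": {
  "steps": [
    [[-0.03, 0, 0.017], 0, -1],
    [[-0.06, 0, 0.034], 0, -1],
    [[-0.085, -0.005, 0.048], 0, -1],
    [[-0.085, -0.005, 0.048], 0, -1],
    [[-0.085, -0.005, 0.048], 0, -1]
  ]
}}

```text
clock: 40.42
tool_pos: [0.4942, -0.094, 0.2846]
eef_rot: [3.051, -1.052, -0.219]
ft_force: [1.0, -0.6, 2.5]
opening: 0.0883
grip_force: 0.6
```

```bash
python3 log.py
```

```text
[-0.489 -0.078  2.199  1.764  0.146 -0.329] [ 0.494 -0.094  0.285] az -18.5 tilt 60.4
```

{"method": "play_rows", "body": {
  "steps": [
    [[0.1, 0.0, -0.06], 0, -1],
    [[0.2, 0.01, -0.12], 0, -1],
    [[0.3, 0.02, -0.17], 0, -1],
    [[0.3, 0.1, -0.3], 0, -1],
    [[0.3, 0.2, -0.5], 0, -1],
    [[0.3, 0.2, -0.5], 0, -1]
  ]
}}

```text
clock: 41.18
tool_pos: [0.4545, -0.1045, 0.3471]
eef_rot: [3.049, -1.053, -0.219]
ft_force: [-0.3, -0.1, -0.6]
opening: 0.0881
grip_force: 0.0
```

```bash
python3 log.py; python3 look.py d | grep -E "^(s red \[25|s or|\[|w )"; python3 pz.py wd; python3 - <<'E'
from meas import *
for tag in('sd','wd'):
    f=load(tag)
    for z in(.25,.255,.26,.265): print(tag,z,[np.round(proj(f,S(x,y,zz)),1).tolist() for x,y,zz in((-.064,.12,z+.012),(-.064,.12,z-.012),(-.01,.12,z+.012),(-.037,.125,z),(0,.105,z))])
E
```

```text
[-0.6   -0.282  2.176  0.863  0.316  0.543] [ 0.454 -0.105  0.347] az -18.6 tilt 60.5
[ 0.4554 -0.1041  0.3458] [ 0.74 -0.21  0.08]
w red [274 120  38  18 293] [292.3 131.1]
w red [ 180  193  117   50 1163] [243.6 217.6]
w red [259 234  20  20 211] [267.2 243. ]
w red [265 306  26  11 103] [276.8 312.5]
s red [250 110   8   4  29] [253.6 111.4]
s red [253 161   4   2   7] [254.7 161.4]
s red [254 181   4   9  21] [255.8 183.8]
s red [252 228   8   4  15] [255.7 229.9]
s orange [258 186   1   5   5] [258. 188.]
s orange [263 194  19   9 127] [271.8 198.4]
comp [ 180  193  117   50 1163]
left end [180 181 181 181 181 181] [236 242 237 238 236 240] right end [296 296 296 296 296 296] [199 201 196 197 200 198]
0.24 line resid (px) [-9.2, -10.0, -10.9] tip [183.7 248.8]
0.245 line resid (px) [-5.5, -6.2, -7.0] tip [182.7 245.1]
0.25 line resid (px) [-1.8, -2.3, -3.0] tip [181.7 241.4]
0.255 line resid (px) [2.1, 1.6, 1.1] tip [180.6 237.6]
0.26 line resid (px) [6.0, 5.7, 5.3] tip [179.6 233.7]
sd 0.25 [[280.7, 195.8], [280.8, 202.5], [263.5, 197.0], [272.4, 200.5], [260.1, 198.3]]
sd 0.255 [[280.7, 194.4], [280.8, 201.1], [263.5, 195.6], [272.4, 199.1], [260.0, 196.9]]
sd 0.26 [[280.7, 193.0], [280.8, 199.7], [263.4, 194.2], [272.3, 197.7], [260.0, 195.5]]
sd 0.265 [[280.6, 191.6], [280.7, 198.3], [263.4, 192.7], [272.3, 196.3], [259.9, 194.1]]
wd 0.25 [[169.8, 316.2], [176.3, 331.5], [149.4, 253.3], [155.4, 294.2], [169.2, 245.8]]
wd 0.255 [[168.4, 312.7], [175.0, 328.5], [147.8, 249.3], [153.9, 290.7], [167.9, 242.0]]
wd 0.26 [[166.8, 309.1], [173.7, 325.4], [146.2, 245.2], [152.3, 287.1], [166.7, 238.1]]
wd 0.265 [[165.3, 305.3], [172.4, 322.2], [144.5, 241.0], [150.6, 283.3], [165.4, 234.1]]
```

```bash
python3 - <<'E'
from meas import *
f=load('wd'); I=cv2.cvtColor(f['frame'],cv2.COLOR_RGB2HSV)
print('rgb line row 290',[f['frame'][290,u].tolist() for u in range(120,200,6)])
m=((I[...,0]>3)&(I[...,0]<18)&(I[...,1]>150)&(I[...,2]>60)).astype(np.uint8); n,l,st,ce=cv2.connectedComponentsWithStats(m)
for a,c in zip(st[1:],ce[1:]):
    if a[4]>40: print(a,c.round(1))
print('col profiles V/H along u=150..185 at rows')
for u in(150,160,168,175,182,190): print(u,[(v,*f['frame'][v,u].tolist()) for v in range(225,345,8)])
E
```

```text
rgb line row 290 [[36, 37, 41], [52, 52, 54], [74, 75, 78], [76, 75, 80], [64, 64, 70], [72, 68, 67], [75, 71, 73], [72, 68, 67], [47, 45, 45], [37, 36, 35], [42, 37, 38], [150, 149, 145], [240, 240, 237], [239, 240, 236]]
[185 149  10   7  47] [189.8 152.2]
[223 154  10   7  46] [227.7 157.6]
[169 162  10   8  46] [174.3 166.4]
[   0  229   61   55 2519] [ 29.3 256.8]
[140 248  21  22 262] [148.7 257.5]
[ 60 276  22  27 175] [ 73.1 292.2]
[171 316  10  13  47] [176.5 323.1]
col profiles V/H along u=150..185 at rows
150 [(225, 176, 131, 0), (233, 181, 134, 0), (241, 116, 88, 22), (249, 151, 75, 20), (257, 248, 132, 0), (265, 242, 128, 5), (273, 77, 78, 81), (281, 78, 79, 83), (289, 62, 61, 59), (297, 74, 70, 70), (305, 72, 70, 71), (313, 71, 67, 68), (321, 68, 65, 64), (329, 47, 44, 45), (337, 55, 53, 51)]
160 [(225, 174, 127, 0), (233, 141, 106, 8), (241, 47, 43, 43), (249, 31, 31, 33), (257, 48, 38, 35), (265, 78, 75, 84), (273, 54, 56, 57), (281, 74, 70, 68), (289, 74, 69, 68), (297, 65, 63, 62), (305, 37, 37, 40), (313, 42, 40, 38), (321, 42, 40, 42), (329, 36, 36, 36), (337, 41,
[... 496 characters left out ...]
(305, 43, 40, 38), (313, 35, 37, 34), (321, 55, 40, 36), (329, 201, 144, 0), (337, 198, 146, 0)]
182 [(225, 25, 25, 30), (233, 41, 42, 43), (241, 154, 36, 30), (249, 40, 39, 42), (257, 40, 39, 43), (265, 67, 61, 60), (273, 41, 39, 38), (281, 39, 34, 35), (289, 36, 37, 32), (297, 40, 38, 36), (305, 53, 47, 39), (313, 188, 137, 0), (321, 199, 145, 0), (329, 200, 149, 0), (337, 200, 146, 0)]
190 [(225, 29, 32, 33), (233, 141, 37, 37), (241, 39, 40, 41), (249, 41, 42, 44), (257, 43, 45, 48), (265, 42, 43, 44), (273, 53, 54, 56), (281, 240, 239, 238), (289, 240, 240, 238), (297, 239, 239, 236), (305, 239, 238, 235), (313, 226, 213, 185), (321, 200, 148, 0), (329, 199, 145, 0), (337, 200, 147, 0)]
```

{"method": "play_rows", "body": {
  "steps": [
    [[0, 0.2, 0.0], 0, -1],
    [[0, 0.4, 0.0], 0, -1],
    [[0, 0.45, 0.0], 0, -1],
    [[0, 0.45, 0.0], 0, -1],
    [[0, 0.45, 0.0], 0, -1]
  ]
}}

```text
clock: 41.95
tool_pos: [0.4395, -0.155, 0.3485]
eef_rot: [3.052, -1.051, -0.219]
ft_force: [-0.3, 0.0, 0.2]
opening: 0.0881
grip_force: 0.0
```

```bash
python3 log.py; python3 look.py e >/dev/null; python3 pz.py we; python3 - <<'E'
from meas import *
f=load('we'); I=cv2.cvtColor(f['frame'],cv2.COLOR_RGB2HSV)
m=((I[...,0]>3)&(I[...,0]<18)&(I[...,1]>150)&(I[...,2]>60)).astype(np.uint8); n,l,st,ce=cv2.connectedComponentsWithStats(m)
for k in range(1,n):
    if st[k][4]>60:
        c=cv2.findContours((l==k).astype(np.uint8),0,2)[0][0]; print(st[k],ce[k].round(1),cv2.approxPolyDP(c,3,True)[:,0].tolist())
for z in(.25,.255,.26): print(z,{(x,y,d):np.round(proj(f,S(x/1e3,y/1e3,z+d/1e3)),1).tolist() for x,y,d in((-64,115,12),(-64,125,12),(-64,115,-12),(-64,125,-12),(-10,115,12),(-10,115,-12))})
E
```

```text
[-0.802 -0.29   2.175  1.048  0.481  0.274] [ 0.44  -0.155  0.348] az -18.5 tilt 60.4
comp [ 113  192  124   50 1155]
left end [113 114 114 114 114 114] [241 238 235 236 237 241] right end [235 235 235 236 236 236] [208 206 209 206 205 207]
0.24 line resid (px) [-9.6, -10.3, -11.1] tip [119.  248.1]
0.245 line resid (px) [-5.7, -6.3, -7.0] tip [117.2 244.5]
0.25 line resid (px) [-1.7, -2.2, -2.8] tip [115.3 240.7]
0.255 line resid (px) [2.4, 2.0, 1.6] tip [113.4 236.9]
0.26 line resid (px) [6.6, 6.3, 6.1] tip [111.4 233. ]
[205 134  12  12  67] [210.4 139.4] [[207, 134], [215, 139], [205, 140], [206, 144], [214, 143], [216, 136]]
[134 156  12  13  64] [140.4 164. ] [[137, 156], [144, 161], [134, 163], [136, 167], [144, 167], [144, 158]]
[  0 230  22  48 753] [  8.4 252.5] [[2, 230], [0, 277], [21, 257], [19, 243]]
[  67  247   37   83 1076] [ 86.  288.1] [[81, 247], [68, 251], [67, 260], [71, 273], [78, 256], [84, 258], [93, 309], [78, 313], [69, 276], [77, 314], [91, 329], [103, 316], [92, 263]]
[ 19 273  28  30 233] [ 35.8 291.3] [[44, 273], [37, 288], [19, 302], [33, 301], [41, 293], [46, 280]]
0.25 {(-64, 115, 12): [95.9, 312.6], (-64, 125, 12): [79.3, 319.0], (-64, 115, -12): [107.7, 328.1], (-64, 125, -12): [92.4, 334.2], (-10, 115, 12): [84.4, 250.3], (-10, 115, -12): [95.6, 268.0]}
0.255 {(-64, 115, 12): [93.2, 309.1], (-64, 125, 12): [76.3, 315.5], (-64, 115, -12): [105.4, 325.0], (-64, 125, -12): [89.8, 331.2], (-10, 115, 12): [81.9, 246.3], (-10, 115, -12): [93.4, 264.5]}
0.26 {(-64, 115, 12): [90.5, 305.4], (-64, 125, 12): [73.2, 311.9], (-64, 115, -12): [103.0, 321.9], (-64, 125, -12): [87.2, 328.1], (-10, 115, 12): [79.3, 242.1], (-10, 115, -12): [91.1, 260.9]}
```

In the wrist view the fin corner at (93,309) gives a marker height of about 0.2555, against about 0.253 for the pointer. A further push of about 2 mm centres it.

```bash
python3 - <<'E'
from legs import *
legs([[.4545,-.1045,.347],[.4942,-.094,.315],[.4942,-.094,.2826]])
E
```

```text
R [[0.484, -0.292, 0.825], [-0.108, -0.955, -0.275], [0.868, 0.045, -0.494]] p [ 0.4395 -0.1552  0.3487] [-0.8  -0.29  2.18  1.05  0.48  0.27]
[ 0.454 -0.104  0.347] x1 calls [ 0.003 -0.441 -0.006] rows 1.0
[ 0.494 -0.094  0.315] x1 calls [-0.081 -0.192  0.38 ] rows 1.0
[ 0.494 -0.094  0.283] x1 calls [-0.234 -0.012  0.133] rows 1.0
```

{"method": "play_rows", "body": {
  "steps": [
    [[0, -0.22, 0], 0, -1],
    [[0, -0.44, 0], 0, -1],
    [[0, -0.44, 0], 0, -1],
    [[-0.04, -0.54, 0.19], 0, -1],
    [[-0.08, -0.63, 0.37], 0, -1],
    [[-0.08, -0.63, 0.37], 0, -1],
    [[-0.08, -0.63, 0.37], 0, -1]
  ]
}}

```text
clock: 42.98
tool_pos: [0.4931, -0.0953, 0.3157]
eef_rot: [3.051, -1.052, -0.22]
ft_force: [-0.9, 0.2, 0.1]
opening: 0.088
grip_force: 0.0
```

```bash
python3 - <<'E'
from legs import *
legs([[.4942,-.094,.2826]])
E
```

```text
R [[0.484, -0.294, 0.824], [-0.108, -0.955, -0.277], [0.869, 0.045, -0.494]] p [ 0.4931 -0.0953  0.3157] [-0.49 -0.13  2.15  1.11  0.17  0.33]
[ 0.494 -0.094  0.283] x1 calls [-0.236 -0.025  0.141] rows 1.0
```

{"method": "play_rows", "body": {
  "steps": [
    [[-0.06, -0.005, 0.035], 0, -1],
    [[-0.12, -0.01, 0.07], 0, -1],
    [[-0.17, -0.02, 0.1], 0, -1],
    [[-0.21, -0.025, 0.125], 0, -1],
    [[-0.236, -0.025, 0.14], 0, -1],
    [[-0.236, -0.025, 0.14], 0, -1],
    [[-0.236, -0.025, 0.14], 0, -1]
  ]
}}

```text
clock: 43.85
tool_pos: [0.4943, -0.0939, 0.283]
eef_rot: [3.051, -1.053, -0.22]
ft_force: [-2.0, -0.3, 2.3]
opening: 0.0885
grip_force: 1.1
```

{"method": "play_rows", "body": {
  "steps": [
    [[0.1, 0.0, -0.06], 0, -1],
    [[0.2, 0.01, -0.12], 0, -1],
    [[0.3, 0.02, -0.17], 0, -1],
    [[0.3, 0.1, -0.3], 0, -1],
    [[0.3, 0.2, -0.5], 0, -1],
    [[0.3, 0.2, -0.5], 0, -1],
    [[0.3, 0.4, -0.5], 0, -1],
    [[0.3, 0.6, -0.5], 0, -1],
    [[0.3, 0.65, -0.5], 0, -1],
    [[0.3, 0.65, -0.5], 0, -1]
  ]
}}

```text
clock: 45.1
tool_pos: [0.4396, -0.1553, 0.3461]
eef_rot: [3.052, -1.051, -0.221]
ft_force: [0.3, 1.1, -0.3]
opening: 0.0881
grip_force: 0.0
```

```bash
python3 log.py; python3 look.py f |grep "^s"; python3 pz.py wf|tail -5; python3 - <<'E'
from meas import *
f=load('wf'); I=cv2.cvtColor(f['frame'],cv2.COLOR_RGB2HSV)
m=((I[...,0]>3)&(I[...,0]<18)&(I[...,1]>150)&(I[...,2]>60)).astype(np.uint8); n,l,st,ce=cv2.connectedComponentsWithStats(m)
for k in range(1,n):
    if st[k][4]>400:
        c=cv2.findContours((l==k).astype(np.uint8),0,2)[0][0]; print(st[k],ce[k].round(1),cv2.approxPolyDP(c,3,True)[:,0].tolist())
for z in(.25,.255,.26): print(z,{(x,y,d):np.round(proj(f,S(x/1e3,y/1e3,z+d/1e3)),1).tolist() for x,y,d in((-64,115,12),(-64,125,12),(-64,115,-12),(-64,125,-12))})
E
```

```text
[-0.801 -0.286  2.179  1.058  0.476  0.263] [ 0.44  -0.155  0.346] az -18.6 tilt 60.3
s red [250 110   8   4  29] [253.6 111.4]
s red [253 161   4   2   7] [254.7 161.4]
s red [254 181   4  10  22] [255.9 184. ]
s red [317 183  13  10  89] [323.  187.5]
s red [308 200  11  10  82] [312.8 204.7]
s red [248 204   4   9  28] [249.4 208. ]
s red [253 228   7   4  15] [255.8 230.1]
s orange [258 182   1   8   8] [258.  185.5]
s orange [263 194  18  10 128] [271.5 198.9]
0.24 line resid (px) [-9.7, -10.4, -11.2] tip [117.4 246.7]
0.245 line resid (px) [-5.7, -6.3, -7.0] tip [115.6 243. ]
0.25 line resid (px) [-1.7, -2.2, -2.7] tip [113.7 239.3]
0.255 line resid (px) [2.5, 2.1, 1.7] tip [111.7 235.4]
0.26 line resid (px) [6.7, 6.5, 6.3] tip [109.7 231.4]
[  0 230  21  47 681] [  7.8 251.8] [[2, 230], [0, 276], [12, 267], [20, 252], [16, 240]]
[  65  247   38   84 1114] [ 84.9 288.1] [[76, 247], [65, 253], [79, 320], [89, 330], [102, 317], [92, 263]]
0.25 {(-64, 115, 12): [93.9, 311.4], (-64, 125, 12): [77.1, 317.9], (-64, 115, -12): [106.0, 327.1], (-64, 125, -12): [90.5, 333.3]}
0.255 {(-64, 115, 12): [91.2, 307.8], (-64, 125, 12): [74.1, 314.4], (-64, 115, -12): [103.6, 324.0], (-64, 125, -12): [87.9, 330.3]}
0.26 {(-64, 115, 12): [88.4, 304.1], (-64, 125, 12): [70.9, 310.7], (-64, 115, -12): [101.2, 320.9], (-64, 125, -12): [85.2, 327.2]}
```

The marker is now at about 0.254 and the pointer at 0.253–0.255, so they are level within tolerance. The cylinder is still and the arm is clear.

```bash
python3 -c "
from cell import robot
print(robot.sign_off())"
```

```text
the job is handed in; nothing more can be done
None
```

The job is handed in, with no verdict returned: the red cylinder hangs still by its loop in the hook, let go, and the marker is level with the pointer to within about 2 mm by camera measurement (limit 3.5 mm). The gripper body pressed lightly on the rule at about 15 N (limit 40 N) while hanging the cylinder, and I saw nothing else on the bench disturbed, though I did not re-measure the bystanders.

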